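# Put a pack away in the stock drawer and hasp it shut

### The job

Set the brown pack with the blue band down upright on the floor of the open stock drawer (do not drop it), and once it stands there by itself push the drawer fully home. Then swing the steel hasp (the one with the red grip roll) over and press it down until it has snapped home over the catch on the drawer, and leave the white carton, the jar and the wrench where they are.

Things in the scene. Friction and masses are not known exactly. Their poses are not given: they have to be found in the camera images.
- pack: the pack: brown cardboard box, 70 (its x) x 48 (its y) x 55 mm high, blue band round the middle of its length, about 0.3 kg; stands loose on the bench. Origin: centre of its underside, z up
- unit: stock drawer unit, fixed to the bench: plywood body 240 mm wide (y), 100 high, x = 24 to 235, one drawer opening to -x (to the robot). Shelf board above on rear posts: x = 108 to 224, y = -125 to 125, underside z = 248, so an upright gripper cannot reach the hasp leaning back. Origin: on the bench under the middle of the SHUT drawer's front face; x into the unit, z up
- drawer (a joint): how far the drawer stands open in m: 0 fully shut, grows as it comes out along the unit's -x; slides stiffly (about 2 N) and stays where it is left
- drawer_face (a point): point on the outer (robot-side) face of the grey drawer front, in the middle, 85 mm above the bench, moves with the drawer. The front panel is 24 mm thick, 238 mm wide, from 6 to 100 mm above the bench; its top is level with the unit's top. Axes as the unit's
- drawer_floor (a point): centre of the drawer's inner floor (18 mm above the bench), moves with the drawer; inside x = -83 to +75 mm, 192 wide, walls 8 thick reaching 52 above the floor. The drawer_face lies 107 mm to -x of it. Under the unit's top there are 70 mm of height above the floor. Axes as the unit's
- hasp (a joint): hasp angle in rad: 0 = swung over, flat on the catch, pointing to the unit's -x; 1.57 = straight up; more = leaning back. Stiff hinge (about 1 N at the roll), stays where left. In the last 0.2 rad the catch's sprung nose resists (up to about 10 N at the roll), then it snaps under. With the drawer not shut the hasp lands on top of the catch
- hasp_hinge (a point): middle of the hasp's hinge axis (along the unit's y), at x = 62, z = 108 mm of the unit. The hasp is a steel strap 40 mm wide, 4 mm thick, with a window 28 x 24 mm that passes over the catch
- hasp_grip (a point): centre of the hasp's grip roll: red bar across the free end of the hasp, 12 mm thick, 54 mm long (along the unit's y), 75 mm from the hinge axis, can be pinched by its two ends. Moves with the hasp
- catch (a point): top of the brass catch post that stands on the top of the drawer front, 12 x 14 mm, 24 mm high, with a sprung nose towards -x; moves with the drawer
- white_carton: bystander: white carton 80 x 52 x 45 mm high, loose on the bench; not to be moved. Origin: centre of its underside
- jar: bystander: glass jar with black lid, 48 mm across, 70 mm high, standing loose on the unit's top below the shelf board. Origin: centre of its underside
- wrench: bystander: wrench 180 mm long lying loose on the bench. Origin: under its middle

How it is judged:
On the way, in this order (a step that is already met when the one before it is completed fails the run):
1. the pack stands upright and released on the floor of the still open drawer (x of pack in the frame of drawer_floor between -0.07 and 0.06 m and y of pack in the frame of drawer_floor between -0.08 and 0.08 m and z of pack in the frame of drawer_floor between -0.006 and 0.006 m and angle between pack's own z axis and vertical below 0.15 rad and contact force between the fingers and pack below 0.1 N and linear speed of pack below 0.02 m/s and value of joint drawer above 0.05 m), for 0.2 s.
2. the drawer is pushed home while the hasp still stands off (value of joint drawer below 0.005 m and value of joint hasp above 0.3 rad), for 0.1 s.
3. the hasp has snapped home over the catch (value of joint hasp below 0.07 rad and value of joint drawer below 0.005 m), for 0.1 s.
At the end, for the whole second after the job is handed in: The hasp is down over the catch (within 0.07 rad of flat) and the drawer shut to within 5 mm; the pack stands upright (within 0.15 rad) and at rest on the drawer's floor; carton, jar and wrench are within 30 mm of where they were (all of step 3 and x of pack in the frame of drawer_floor between -0.07 and 0.06 m and y of pack in the frame of drawer_floor between -0.08 and 0.08 m and z of pack in the frame of drawer_floor between -0.006 and 0.006 m and angle between pack's own z axis and vertical below 0.15 rad and linear speed of pack below 0.02 m/s and distance of each of white_carton, jar, wrench from where it was at the start of the episode below 0.03 m); the robot touches nothing.
It fails at once if the pack is dropped: it falls faster than 0.7 m/s (about 25 mm of free fall) with no finger on it (linear speed of pack above 0.7 m/s and contact force between the fingers and pack below 0.1 N).
It fails at once if the white carton, the jar or the wrench is moved more than 30 mm (distance of any of white_carton, jar, wrench from where it was at the start of the episode above 0.03 m).
It also fails if it takes over 67 s, if anything falls off the work surface, if the arm or the gripper's body presses on something with over 40 N, if the wrist force passes 120 N, or if a joint passes its speed limit or range.

### The arm

A 6-joint arm with a two-finger parallel gripper is mounted at the origin on the work surface. World frame = base frame: x ahead of the robot, y to its left, z up, the work surface at z = 0. Lengths are in m, angles in rad, forces in N, time in s.
With the tool pointing down it reaches from about 0.425 to 0.95 m from the base axis. Payload 3.5 kg.
Tool frame: the origin (TCP) lies midway between the tips of the shut fingers; the grasp point (between the pads) lies 19 mm behind it; z points along the fingers, y is the direction in which the jaws open and shut (so a half turn about z gives the same grasp; the last joint's range is limited). The gripper opens to 85 mm and grips with 20 to 120 N. Pads are 22 mm wide; open, the fingers measure 114 mm over their backs; the gripper's body (76 mm by 85 mm) begins 54 mm behind the grasp point. The pads swing forward as they close: fully open they stand 13 mm farther back than shut.
Start: joints at [-1.428, 0.286, 1.577, -0, 1.279, -0.15], TCP at [0.195, -0.646, 0.231] pointing down, gripper open.
Joint ranges: [-2.77, 2.77], [-0.9, 2.22], [0.21, 2.48], [-1.53, 4.67], [0.24, 2.81], [-2.84, 2.84]. Speed limits (rad/s): [2.79, 2.79, 3.14, 3.14, 3.14, 3.14].

### API

Orientations are given as a unit quaternion [x, y, z, w].
In Python, from plant import ctrl gives the robot as it stands.
- The arm moves only by the tool apply_moves, never from a script. Its argument "moves" is a list that holds one entry, the list of rows, each a list of 7 numbers: the shift along the tool's x, y, z in m, then the turn, a rotation vector about the tool's x, y, z in degrees, then the gripper's target within -1 to 1 (shut at 1, half-way at 0, fully open at -1). In form: [[[tx, ty, tz, ax, ay, az, hand], ...]]. A call has 1 to 12 rows; each row shifts and turns the pose as measured when the row begins, along the tool's axes as they then stand; what a row does not reach is not made up. A row lasts 1/10 s, in which the tool goes at most 50 mm and 8.59 degrees, less where a joint would pass 70% of its speed; a pose out of reach is approached as far as the arm can. A call with a gripper value outside its range is refused whole. The fingers move at their own pace and stop on an object; "force" is the grip in N (left out, the last holds). Time passes only in rows, so rows that do not move let the fingers close. It gives the time, the measured TCP pose, the force and the opening at its end, in the units of the state.
- ctrl.get_state(): the state, without advancing time (a new reading comes with each control period).
- ctrl.read_camera(name): name is "side" or "top"; returns the picture (480x640x3 uint8, red, green, blue); there is no depth.
- ctrl.get_calibration(name): a dict with "camera_matrix" (3x3 intrinsics, pixels), "k1" (the pictures are not rectified: a ray, as slopes to the right and down, at radius r is drawn at 1 + k1 r^2 times it, then the intrinsics apply), "cam_to_world" (4x4, takes a point from camera to world coordinates). Camera axes: x right, y up, looking along -z (the intrinsics and any distortion apply to the point x, -y, -z); pixel columns grow to the right and rows downward; lengths in m; the calibration is good to about 2 mm. A picture is of the moment at which its call begins. get_calibration takes no time and is no camera call.
- ctrl.sign_off(): hands the job in, once; it reports no verdict.
The state is a dict: "time": time; "qpos": joint angles; "dq": joint speeds; "joint_efforts": joint torques, N m; "eef_pos": TCP position; "tcp_rot": TCP orientation; "contact_force": force on the tool from outside, world axes, zero at the start; "wrist_torque": the same for the moment, N m; "opening": opening from 0.0 (shut) to 1.0 (fully open).
Only numpy, scipy, OpenCV 4.12 (cv2) and the standard library are available. Lean on these libraries where they do the work, as an engineer would, in place of code of your own. Each camera call takes 0.05 s, during which the arm holds its last target. There are 200 camera calls.

## Working session

There is one attempt and no reset: what is moved stays moved. The work goes in short steps, Python scripts to look and compute and a tool call to move; the robot and the scene stay as the last step left them, time stands still between calls to the robot, and variables do not carry over. Pictures are saved under pics/ and viewed, about 8 in all and at most 12, crops included, and the job is handed in when it is done.

Besides the shell and the picture viewer there is one more tool, called after "Emit:" in YAML: its name, and indented under it one key for each argument. apply_moves: Moves the arm, as the interface text tells. Its arguments: {"type":"object","properties":{"moves":{"type":"array","items":{"type":"array","items":{"type":"array","items":{"type":"number"}}}},"force":{"type":"number"}},"required":["moves"]}

```bash
mkdir -p pics
cat > h.py <<'E'
import numpy as np, cv2
from plant import ctrl
from scipy.spatial.transform import Rotation as R
def snap(n,name):
    im=ctrl.read_camera(n); cv2.imwrite('pics/'+name,cv2.cvtColor(im,cv2.COLOR_RGB2BGR)); return im
def ray(n,u,v):
    c=ctrl.get_calibration(n);K=np.array(c['camera_matrix']);T=np.array(c['cam_to_world'])
    p=cv2.undistortPoints(np.array([[[u,v]]],float),K,np.array([c['k1'],0,0,0.]))[0,0] 
    # exact inverse of 1+k1 r^2
    d=np.array([(u-K[0,2])/K[0,0],(v-K[1,2])/K[1,1]]);p=d.copy()
    for _ in range(50): p=d/(1+c['k1']*(p@p))
    w=T[:3,:3]@np.array([p[0],-p[1],-1]); return T[:3,3],w/np.linalg.norm(w)
def atz(n,u,v,z):
    o,w=ray(n,u,v); return o+w*(z-o[2])/w[2]
def tri(a,b):
    (o1,w1),(o2,w2)=ray('side',*a),ray('top',*b)
    s=np.linalg.lstsq(np.c_[w1,-w2],o2-o1,rcond=None)[0]
    p,q=o1+s[0]*w1,o2+s[1]*w2; return (p+q)/2,np.linalg.norm(p-q)
def proj(n,P):
    c=ctrl.get_calibration(n);K=np.array(c['camera_matrix']);T=np.array(c['cam_to_world'])
    q=T[:3,:3].T@(np.array(P)-T[:3,3]);s=np.array([q[0],-q[1]])/-q[2];s*=1+c['k1']*(s@s)
    return K[:2,:2]@s+K[:2,2]
E
python3 - <<'E'
from h import *
np.set_printoptions(precision=4,suppress=True)
for n in('side','top'):
    snap(n,n+'0.png');c=ctrl.get_calibration(n);print(c)
print(ctrl.get_state())
E
```

```text
{'camera_matrix': array([[453.6839,   0.    , 320.2636],
       [  0.    , 453.6839, 250.1885],
       [  0.    ,   0.    ,   1.    ]]), 'k1': 0.0058786637481630585, 'cam_to_world': array([[ 0.7403,  0.4671, -0.4835,  0.2635],
       [-0.6719,  0.4921, -0.5535, -0.5468],
       [-0.0206,  0.7346,  0.6782,  0.6325],
       [ 0.    ,  0.    ,  0.    ,  1.    ]])}
{'camera_matrix': array([[565.5567,   0.    , 326.0728],
       [  0.    , 565.5567, 240.0645],
       [  0.    ,   0.    ,   1.    ]]), 'k1': 0.061791949838135594, 'cam_to_world': array([[ 0.111 ,  0.9726, -0.2044,  0.3649],
       [-0.9938,  0.1077, -0.0273, -0.1469],
       [-0.0045,  0.2062,  0.9785,  1.2361],
       [ 0.    ,  0.    ,  0.    ,  1.    ]])}
{'time': 0.1, 'qpos': array([-1.428 ,  0.2871,  1.578 , -0.    ,  1.2786, -0.15  ]), 'dq': array([-0.0007, -0.0024, -0.0044,  0.0001, -0.0007,  0.0001]), 'joint_efforts': array([  0.0007, -40.7298, -29.3698,  -0.0001,   0.0034,   0.    ]), 'eef_pos': array([ 0.1948, -0.6457,  0.2301]), 'tcp_rot': array([ 0.9893,  0.1459, -0.    , -0.0011]), 'contact_force': array([-0.8671, -0.2818, -0.4377]), 'wrist_torque': array([-0.0377,  0.0167, -0.0017]), 'opening': 0.9938917475028782}
```

View pics/side0.png

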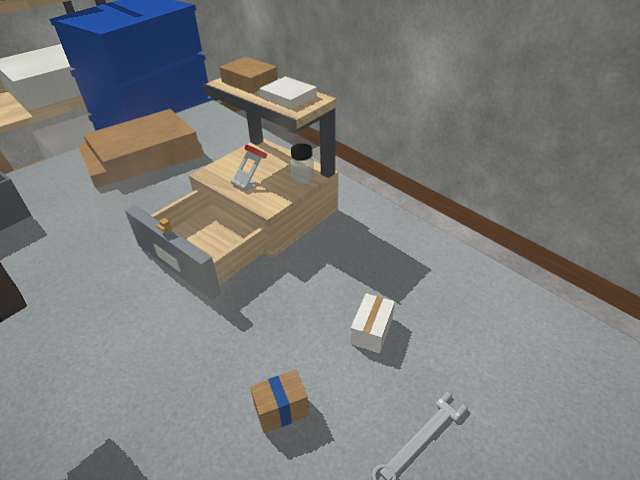

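View pics/top0.png

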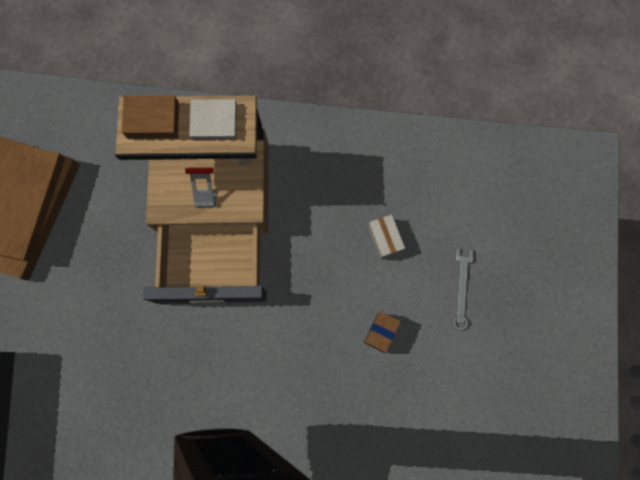

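Side view: the pack is at about (280,400), the drawer front at (172,250), the catch at (165,227) and the hasp roll at (256,152). Top view: pack (382,332), catch (201,290), roll (199,171). I'll enlarge crops to read the corners.

Run:
```python
import cv2,numpy as np
s=cv2.imread('pics/side0.png');t=cv2.imread('pics/top0.png')
def c(im,x,y,w,h,f):
    o=cv2.resize(im[y:y+h,x:x+w],None,fx=f,fy=f,interpolation=cv2.INTER_CUBIC)
    for k in range(0,w,10):
        cv2.line(o,(k*f,0),(k*f,4 if k%50 else 12),(0,255,255),1)
    for k in range(0,h,10):
        cv2.line(o,(0,k*f),(4 if k%50 else 12,k*f),(0,255,255),1)
    return o
a=c(s,240,360,80,80,5);b=c(t,350,300,80,80,5)
cc=c(s,120,130,200,100,4)
cv2.imwrite('pics/c1.png',np.hstack([a,b]))
cv2.imwrite('pics/c2.png',np.vstack([c(s,120,135,200,75,4),c(t,130,145,200,75,4)]))
cv2.imwrite('pics/c3.png',np.vstack([c(s,110,200,200,75,4)[:300],c(t,130,235,200,75,4)]))
```

```text
(no output)
```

View pics/c1.png

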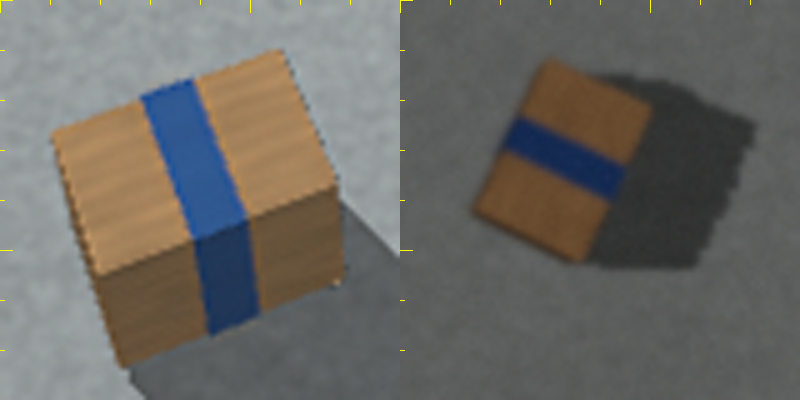

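View pics/c2.png

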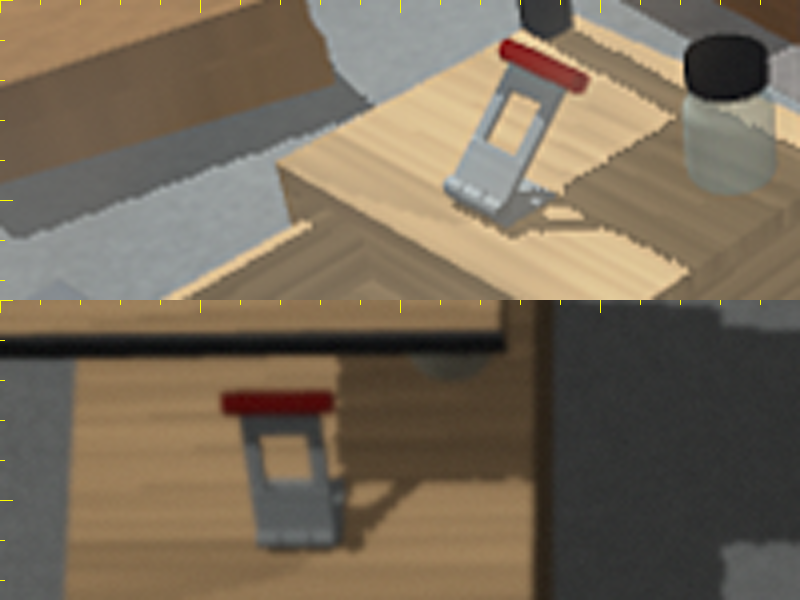

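View pics/c3.png

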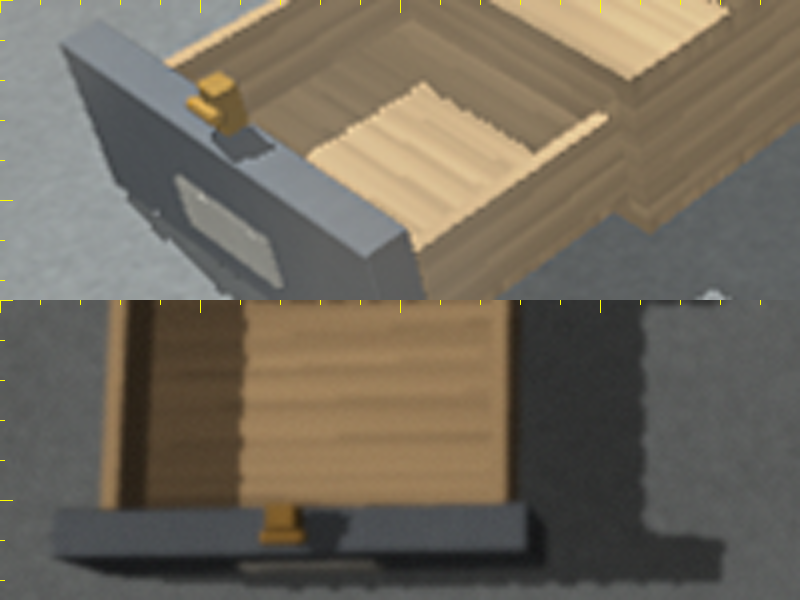

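```bash
cat > m.py <<'E'
from h import *
from scipy.optimize import least_squares
np.set_printoptions(precision=4,suppress=True)
P=dict(pf=[(259.4,415.2),(387.2,352.4)],pr=[(307.6,397.2),(400.4,321)],pl=[(250.4,386),(364.4,342)],pt=[(296.4,370),(379.6,311.6)],
rollL=[(247,147.5),(185.5,170.75)],rollR=[(265,155),(213.2,170.75)],hinge=[(239,184),(204.5,204)],
foL=[(125.5,211.2),(143.2,299)],foR=[(201.5,264),(261.7,298.2)],fiR=[(212,258),(261.7,286.3)],fiL=[(135,205),(144.5,287.3)],catch=[(164,220.5),(200.5,288)])
for k,v in P.items(): print(k,*tri(*v))
# pack fit
def res(p,model):
    return np.concatenate([np.r_[proj('side',m)-P[k][0],proj('top',m)-P[k][1]] for k,m in model(p).items()])
def pack(p):
    x,y,a,z=p;r=R.from_euler('z',a)
    f=lambda i,j:np.array([x,y,z])+r.apply([i*.035,j*.024,0])
    return dict(pf=f(-1,-1),pr=f(1,-1),pl=f(-1,1),pt=f(1,1))
def unit(p):
    x,y,a,d,h=p;r=R.from_euler('z',a)
    f=lambda q:np.array([x,y,0])+r.apply(q)
    hc=np.array([.062,0,.108]);e=hc+.075*np.array([-np.cos(h),0,np.sin(h)])
    return dict(foL=f([-d,.119,.1]),foR=f([-d,-.119,.1]),fiL=f([.024-d,.119,.1]),fiR=f([.024-d,-.119,.1]),
      rollL=f(e+[0,.027,0]),rollR=f(e-[0,.027,0]))
for m,p0 in((pack,[.45,-.27,.3,.055]),(unit,[.6,.1,0,.13,1.8])):
    s=least_squares(res,p0,args=(m,),loss='soft_l1');print(s.x,res(s.x,m).round(1))
E
python3 m.py
```

```text
pf [ 0.3932 -0.2638  0.0592] 0.0017797385513440254
pr [ 0.4594 -0.2859  0.0546] 0.0016116186939561074
pl [ 0.41   -0.2166  0.0539] 0.0044076369875859795
pt [ 0.4748 -0.2419  0.055 ] 0.003697962740961522
rollL [0.7014 0.177  0.1566] 0.003080325511044662
rollR [0.7062 0.1213 0.1609] 0.0030197580171482745
hinge [0.6492 0.1415 0.1089] 0.002092336906077149
foL [0.4443 0.2355 0.0962] 0.0032936941576557914
foR [ 0.4715 -0.001   0.102 ] 0.004762176905959438
fiR [0.4948 0.003  0.0982] 0.0030283122210457286
fiL [0.4665 0.2363 0.0996] 0.0013137610535310282
catch [0.4744 0.119  0.1248] 0.0007633648303862247
[ 0.435  -0.2522 -0.3518  0.0555] [-0.4  0.6 -0.6 -0.8 -0.1  0.2  0.7 -0.4 -1.   0.3  1.  -1.1 -0.6 -0.4
  0.4 -1.5]
[0.588  0.1331 0.1252 0.1318 2.3747] [-2.2 -0.7 -0.1 -0.  -0.7  1.2  0.9 -1.3 -0.9 -0.4 -0.7 -0.3 -0.  -0.4
  1.  -1.3 -0.8 -0.5  1.2 -0.3 -0.4  0.6  0.8 -0.6]
```

```bash
cat > pl.py <<'E'
import sys
from h import *
U=np.array([.588,.1331,0]);UA=.1252
def un(x,y,z): return U+R.from_euler('z',UA).apply([x,y,z])
def ori(yaw,tilt=0): return R.from_euler('z',yaw)*R.from_euler('y',-tilt)*R.from_euler('x',np.pi)
def plan(segs,start=None):
    s=ctrl.get_state();p,r=start or (s['eef_pos'],R.from_quat(s['tcp_rot']))
    print('t',round(s['time'],2),'pos',np.round(p,4),'ypr',np.round(r.as_euler('zyx',degrees=True),1),'F',np.round(s['contact_force'],1),'op',round(s['opening'],3),'q',np.round(s['qpos'],2))
    for q,ro,n,h in segs:
        rv=(r.inv()*ro).as_rotvec();
        rows=[]
        for k in range(n):
            rk=r*R.from_rotvec(rv*k/n);d=rk.inv().apply((np.array(q)-p)/n);a=np.degrees(rv/n)
            rows.append([*(round(float(v),4)+0 for v in d),*(round(float(v),2)+0 for v in a),h])
        print(n, 'rows' , rows if n>1 and any(rows[0][i]!=rows[-1][i] for i in range(3)) else rows[0]); p,r=np.array(q),ro
E
python3 - <<'E'
from pl import *
o=ori(-.352)
plan([([.435,-.252,.16],o,12,-1),([.435,-.252,.05],o,4,-1),([.435,-.252,.02],o,2,-1)])
E
```

```text
t 0.1 pos [ 0.1948 -0.6457  0.2301] ypr [ -16.8   -0.  -179.9] F [-0.9 -0.3 -0.4] op 0.994 q [-1.43  0.29  1.58 -0.    1.28 -0.15]
12 rows [[0.0286, -0.0256, 0.0059, -0.01, 0.0, 3.08, -1], [0.0272, -0.0271, 0.0059, -0.01, 0.0, 3.08, -1], [0.0257, -0.0285, 0.0059, -0.01, 0.0, 3.08, -1], [0.0242, -0.0299, 0.0059, -0.01, 0.0, 3.08, -1], [0.0225, -0.0311, 0.0059, -0.01, 0.0, 3.08, -1], [0.0208, -0.0323, 0.0059, -0.01, 0.0, 3.08, -1], [0.019, -0.0334, 0.0059, -0.01, 0.0, 3.08, -1], [0.0172, -0.0344, 0.0059, -0.01, 0.0, 3.08, -1], [0.0153, -0.0352, 0.0059, -0.01, 0.0, 3.08, -1], [0.0134, -0.036, 0.0059, -0.01, 0.0, 3.08, -1], [0.0115, -0.0367, 0.0059, -0.01, 0.0, 3.08, -1], [0.0095, -0.0372, 0.0058, -0.01, 0.0, 3.08, -1]]
4 rows [0.0, 0.0, 0.0275, 0.0, 0.0, 0.0, -1]
2 rows [0.0, 0.0, 0.015, 0.0, 0.0, 0.0, -1]
```

Emit:
apply_moves:
  moves:
    - [[0.0286,-0.0256,0.006,0,0,3.1,-1],[0.0272,-0.027,0.006,0,0,3.1,-1],[0.0257,-0.0285,0.006,0,0,3.1,-1],[0.0242,-0.03,0.006,0,0,3.1,-1],[0.0225,-0.031,0.006,0,0,3.1,-1],[0.021,-0.032,0.006,0,0,3.1,-1],[0.019,-0.0334,0.006,0,0,3.1,-1],[0.017,-0.0344,0.006,0,0,3.1,-1],[0.0153,-0.035,0.006,0,0,3.1,-1],[0.0134,-0.036,0.006,0,0,3.1,-1],[0.0115,-0.0367,0.006,0,0,3.1,-1],[0.0095,-0.037,0.006,0,0,3.1,-1]]

```text
time: 1.3
eef_pos: [0.4444, -0.2428, 0.1506]
tcp_rot: [0.981, -0.195, -0.003, -0.004]
contact_force: [0.3, -0.5, -0.4]
opening: 0.998
```

```bash
sed -i "s/'zyx'/'ZYX'/" pl.py
python3 - <<'E'
from pl import *
o=ori(-.352)
plan([([.435,-.252,.12],o,4,-1),([.435,-.252,.02],o,4,-1)])
E
```

```text
t 1.3 pos [ 0.4444 -0.2428  0.1506] ypr [ -22.5    0.4 -179.7] F [ 0.3 -0.5 -0.4] op 0.998 q [-0.7   0.    2.05  0.    1.1   1.26]
4 rows [[-0.0012, 0.0031, 0.0076, -0.09, 0.09, -0.59, -1], [-0.0013, 0.003, 0.0076, -0.09, 0.09, -0.59, -1], [-0.0013, 0.003, 0.0077, -0.09, 0.09, -0.59, -1], [-0.0014, 0.003, 0.0077, -0.09, 0.09, -0.59, -1]]
4 rows [0.0, 0.0, 0.025, 0.0, 0.0, 0.0, -1]
```

Emit:
apply_moves:
  moves:
    - [[-0.0012,0.003,0.0076,-0.1,0.1,-0.6,-1],[-0.0013,0.003,0.0076,-0.1,0.1,-0.6,-1],[-0.0013,0.003,0.0076,-0.1,0.1,-0.6,-1],[-0.0014,0.003,0.0076,-0.1,0.1,-0.6,-1],[0,0,0,0,0,0,-1]]

```text
time: 1.8
eef_pos: [0.434, -0.2491, 0.1158]
tcp_rot: [0.985, -0.171, -0.002, -0.001]
contact_force: [0.4, -0.1, 0.0]
opening: 0.998
```

Run:
```python
from pl import *
o=ori(-.352)
plan([([.435,-.252,.02],o,5,-1)])
```

```text
t 1.8 pos [ 0.434  -0.2491  0.1158] ypr [ -19.7    0.2 -180. ] F [ 0.4 -0.1  0. ] op 0.998 q [-0.72  0.03  2.09 -0.    1.02  1.19]
5 rows [[0.0005, 0.0005, 0.0191, 0.0, 0.04, 0.09, -1], [0.0004, 0.0005, 0.0191, 0.0, 0.04, 0.09, -1], [0.0004, 0.0005, 0.0191, 0.0, 0.04, 0.09, -1], [0.0004, 0.0005, 0.0191, 0.0, 0.04, 0.09, -1], [0.0004, 0.0005, 0.0191, 0.0, 0.04, 0.09, -1]]
```

Emit:
apply_moves:
  moves:
    - [[0.0004,0.0005,0.019,0,0,0.1,-1],[0.0004,0.0005,0.019,0,0,0.1,-1],[0.0004,0.0005,0.019,0,0,0.1,-1],[0.0004,0.0005,0.019,0,0,0.1,-1],[0.0004,0.0005,0.018,0,0,0.1,-1],[0,0,0,0,0,0,-1]]

```text
time: 2.4
eef_pos: [0.434, -0.2595, 0.0208]
tcp_rot: [0.984, -0.181, 0.001, 0.001]
contact_force: [-1.0, 0.1, -0.9]
opening: 1.0
```

Emit:
apply_moves:
  moves:
    - [[0,0,0,0,0,0,1],[0,0,0,0,0,0,1],[0,0,0,0,0,0,1],[0,0,0,0,0,0,1],[0,0,0,0,0,0,1],[0,0,0,0,0,0,1],[0,0,0,0,0,0,1],[0,0,0,0,0,0,1]]
  force: 40

```text
time: 3.2
eef_pos: [0.4341, -0.2608, 0.0231]
tcp_rot: [0.983, -0.182, 0.002, 0.002]
contact_force: [1.1, -0.3, -1.6]
opening: 0.56
```

Run:
```python
from pl import *
s=ctrl.get_state();p=s['eef_pos']
o=ori(-.352);o2=ori(UA)
plan([(p+[0,0,.17],o,6,1),(un(-.045,0,p[2]+.17),o2,12,1)])
```

```text
t 3.2 pos [ 0.4341 -0.2608  0.0231] ypr [-20.9  -0.3 179.8] F [ 1.1 -0.3 -1.6] op 0.56 q [-0.74  0.2   2.12 -0.    0.82  1.2 ]
6 rows [[0.0001, 0.0001, -0.0283, 0.03, -0.04, -0.13, 1], [0.0001, 0.0001, -0.0283, 0.03, -0.04, -0.13, 1], [0.0001, 0.0, -0.0283, 0.03, -0.04, -0.13, 1], [0.0001, 0.0, -0.0283, 0.03, -0.04, -0.13, 1], [0.0, 0.0, -0.0283, 0.03, -0.04, -0.13, 1], [0.0, 0.0, -0.0283, 0.03, -0.04, -0.13, 1]]
12 rows [[-0.0026, -0.0335, 0.0, 0.0, 0.0, -2.28, 1], [-0.0013, -0.0336, 0.0, 0.0, 0.0, -2.28, 1], [0.0001, -0.0336, 0.0, 0.0, 0.0, -2.28, 1], [0.0014, -0.0336, 0.0, 0.0, 0.0, -2.28, 1], [0.0027, -0.0335, 0.0, 0.0, 0.0, -2.28, 1], [0.0041, -0.0334, 0.0, 0.0, 0.0, -2.28, 1], [0.0054, -0.0332, 0.0, 0.0, 0.0, -2.28, 1], [0.0067, -0.0329, 0.0, 0.0, 0.0, -2.28, 1], [0.008, -0.0326, 0.0, 0.0, 0.0, -2.28, 1], [0.0093, -0.0323, 0.0, 0.0, 0.0, -2.28, 1], [0.0106, -0.0319, 0.0, 0.0, 0.0, -2.28, 1], [0.0118, -0.0315, 0.0, 0.0, 0.0, -2.28, 1]]
```

Emit:
apply_moves:
  moves:
    - [[0,0,-0.02,0,0,0,1],[0,0,-0.03,0,0,0,1],[0,0,-0.03,0,0,0,1],[0,0,-0.03,0,0,0,1],[0,0,-0.03,0,0,0,1],[0,0,-0.03,0,0,0,1]]

```text
time: 3.8
eef_pos: [0.429, -0.2561, 0.1903]
tcp_rot: [0.983, -0.181, -0.006, -0.003]
contact_force: [0.2, -0.9, -3.6]
opening: 0.555
```

Emit:
apply_moves:
  moves:
    - [[-0.0026,-0.0335,0,0,0,-2.3,1],[-0.0013,-0.0335,0,0,0,-2.3,1],[0,-0.0335,0,0,0,-2.3,1],[0.0014,-0.0335,0,0,0,-2.3,1],[0.0027,-0.0335,0,0,0,-2.3,1],[0.004,-0.0334,0,0,0,-2.3,1],[0.0054,-0.0332,0,0,0,-2.3,1],[0.0067,-0.033,0,0,0,-2.3,1],[0.008,-0.0326,0,0,0,-2.3,1],[0.0093,-0.0323,0,0,0,-2.3,1],[0.0106,-0.032,0,0,0,-2.3,1],[0.0118,-0.0315,0,0,0,-2.3,1]]

```text
time: 5.0
eef_pos: [0.5425, 0.1406, 0.1929]
tcp_rot: [0.998, 0.064, -0.003, 0.001]
contact_force: [1.4, -0.9, -3.8]
opening: 0.557
```

Run:
```python
from pl import *
plan([(un(-.045,0,.16),ori(UA),4,1)])
```

```text
t 5.0 pos [0.5425 0.1406 0.1929] ypr [  7.4   0.3 179.9] F [ 1.4 -0.9 -3.8] op 0.557 q [ 0.07  0.07  1.89 -0.    1.18  1.52]
4 rows [-0.0002, 0.0033, 0.0082, 0.02, 0.08, 0.05, 1]
```

Emit:
apply_moves:
  moves:
    - [[0,0.0033,0.0082,0,0.1,0,1],[0,0.0033,0.0082,0,0.1,0,1],[0,0.0033,0.0082,0,0.1,0,1],[0,0.0033,0.0082,0,0,0,1],[0,0,0,0,0,0,1]]

```text
time: 5.5
eef_pos: [0.5425, 0.1286, 0.1552]
tcp_rot: [0.998, 0.066, -0.002, 0.001]
contact_force: [0.1, -0.7, -4.4]
opening: 0.556
```

Run:
```python
from pl import *
a=snap('side','s1.png')[100:340,80:400];b=snap('top','t1.png')[140:380,100:420]
cv2.imwrite('pics/v1.png',cv2.cvtColor(cv2.resize(np.hstack([a,b]),(800,300),interpolation=cv2.INTER_CUBIC),cv2.COLOR_RGB2BGR))
plan([(un(-.045,0,.0231+.018),ori(UA),6,1)])
```

```text
t 5.6 pos [0.5434 0.129  0.1567] ypr [7.6e+00 1.0e-01 1.8e+02] F [ 0.5 -0.1 -3.1] op 0.558 q [ 0.05  0.11  1.93 -0.    1.11  1.49]
6 rows [[0.0, 0.0002, 0.0193, 0.01, 0.02, 0.07, 1], [0.0, 0.0002, 0.0193, 0.01, 0.02, 0.07, 1], [0.0, 0.0002, 0.0193, 0.01, 0.02, 0.07, 1], [0.0, 0.0002, 0.0193, 0.01, 0.02, 0.07, 1], [0.0, 0.0003, 0.0193, 0.01, 0.02, 0.07, 1], [0.0, 0.0003, 0.0193, 0.01, 0.02, 0.07, 1]]
```

View pics/v1.png

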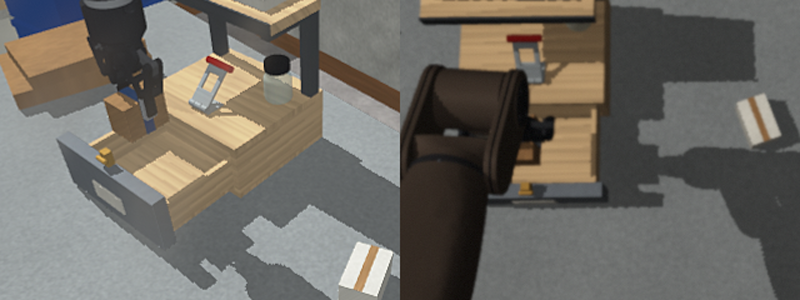

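The pack hangs level between the fingers over the drawer (side crop about (138,115)). The catch is clear and the hasp hasn't moved. Lowering.

Emit:
apply_moves:
  moves:
    - [[0,0,0.02,0,0,0,1],[0,0,0.02,0,0,0,1],[0,0,0.02,0,0,0,1],[0,0,0.02,0,0,0,1],[0,0,0.02,0,0,0,1],[0,0,0.008,0,0,0,1],[0,0,0,0,0,0,1]]

```text
time: 6.3
eef_pos: [0.5499, 0.1268, 0.0524]
tcp_rot: [0.998, 0.064, 0.006, 0.0]
contact_force: [-0.2, 0.8, -3.6]
opening: 0.554
```

Run:
```python
from pl import *
plan([(un(-.045,0,.0231+.018),ori(UA),3,1)])
```

```text
t 6.3 pos [0.5499 0.1268 0.0524] ypr [  7.3  -0.7 179.9] F [-0.2  0.8 -3.6] op 0.554 q [ 0.05  0.26  1.97 -0.    0.9   1.49]
3 rows [[-0.0022, -0.0005, 0.0037, 0.03, -0.24, 0.04, 1], [-0.0022, -0.0005, 0.0037, 0.03, -0.24, 0.04, 1], [-0.0021, -0.0005, 0.0037, 0.03, -0.24, 0.04, 1]]
```

Emit:
apply_moves:
  moves:
    - [[-0.001,0,0.004,0,-0.3,0,1],[-0.001,0,0.003,0,-0.3,0,1],[0,0,0.002,0,-0.1,0,1],[0,0,0,0,0,0,1]]

```text
time: 6.7
eef_pos: [0.5508, 0.1265, 0.0467]
tcp_rot: [0.998, 0.064, 0.003, 0.001]
contact_force: [0.5, 0.2, -3.6]
opening: 0.555
```

Emit:
apply_moves:
  moves:
    - [[-0.002,0,0.003,0,0,0,1],[-0.001,0,0.003,0,0,0,1],[0,0,0,0,0,0,1]]

```text
time: 7.0
eef_pos: [0.5485, 0.1262, 0.0414]
tcp_rot: [0.998, 0.064, 0.004, 0.001]
contact_force: [1.0, -0.4, -5.0]
opening: 0.554
```

Emit:
apply_moves:
  moves:
    - [[0,0,0.002,0,0,0,1],[0,0,0.002,0,0,0,1],[0,0,0,0,0,0,1]]

```text
time: 7.3
eef_pos: [0.5511, 0.1265, 0.0418]
tcp_rot: [0.998, 0.064, 0.006, 0.001]
contact_force: [0.0, -0.1, -3.6]
opening: 0.556
```

Emit:
apply_moves:
  moves:
    - [[0,0,0.003,0,0,0,1],[0,0,0,0,0,0,1],[0,0,0,0,0,0,1]]

```text
time: 7.6
eef_pos: [0.5534, 0.1267, 0.0412]
tcp_rot: [0.998, 0.064, 0.008, 0.001]
contact_force: [0.8, 0.5, -2.0]
opening: 0.557
```

Run:
```python
from pl import *
a=snap('side','s2.png')[160:310,110:310]
cv2.imwrite('pics/v2.png',cv2.cvtColor(cv2.resize(a,(800,600),interpolation=cv2.INTER_CUBIC),cv2.COLOR_RGB2BGR))
plan([])
c=un(-.0382,-.003,0)
for dz in(.018,.023):
  print([proj('side',un(-.0382+i*.035,-.004+j*.024,dz)).round(1).tolist() for i,j in((-1,-1),(1,-1))])
```

```text
t 7.65 pos [0.5534 0.1267 0.0412] ypr [  7.3  -0.9 179.9] F [ 0.1 -0.3 -1.2] op 0.555 q [ 0.05  0.28  1.97 -0.    0.88  1.49]
[[203.6, 258.2], [230.5, 240.0]]
[[203.1, 256.3], [230.1, 238.2]]
```

View pics/v2.png

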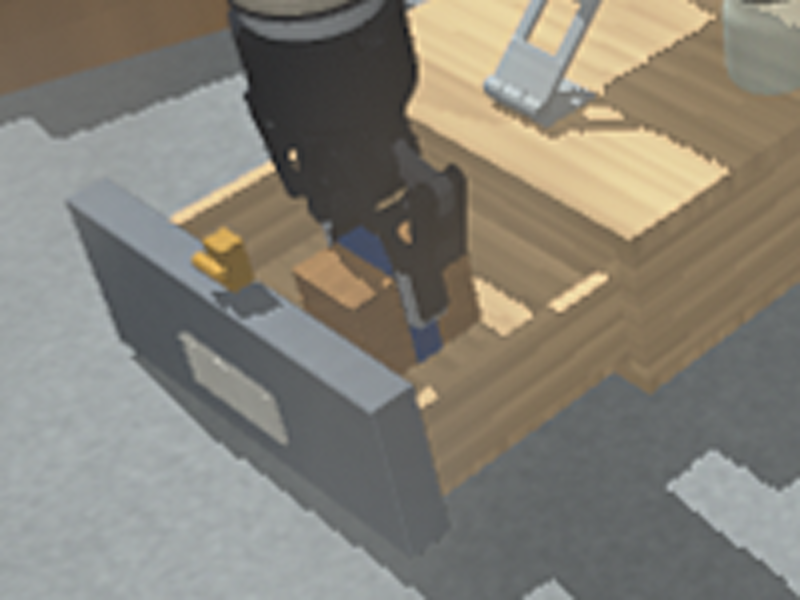

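The pack stands in the drawer behind the front (its right bottom corner is near crop (478,330)). The force reading has dropped from -3.6 to -1.2 N and the height matches contact, so it rests on the floor. Releasing.

Emit:
apply_moves:
  moves:
    - [[0,0,0.001,0,0,0,1],[0,0,0,0,0,0,-0.2],[0,0,0,0,0,0,-0.3],[0,0,0,0,0,0,-0.4],[0,0,0,0,0,0,-0.5],[0,0,0,0,0,0,-0.6],[0,0,0,0,0,0,-0.6],[0,0,0,0,0,0,-0.6]]

```text
time: 8.45
eef_pos: [0.5545, 0.1267, 0.0413]
tcp_rot: [0.998, 0.064, 0.009, 0.001]
contact_force: [-0.3, -0.3, -0.7]
opening: 0.803
```

Emit:
apply_moves:
  moves:
    - [[0,0,-0.01,0,0,0,-0.6],[0,0,-0.02,0,0,0,-0.6],[0,0,-0.03,0,0,0,-0.6],[0,0,-0.03,0,0,0,-0.6],[0,0,-0.03,0,0,0,-0.6],[0,0,-0.03,0,0,0,-0.6]]

```text
time: 9.05
eef_pos: [0.548, 0.1265, 0.1934]
tcp_rot: [0.998, 0.064, 0.003, 0.001]
contact_force: [0.7, -0.8, 0.7]
opening: 0.802
```

Run:
```python
from pl import *
plan([(un(-.175,0,.2),ori(UA),5,1),(un(-.175,0,.07),ori(UA),5,1)])
a=snap('side','s3.png')[160:310,110:310]
cv2.imwrite('pics/v3.png',cv2.cvtColor(cv2.resize(a,(800,600),interpolation=cv2.INTER_CUBIC),cv2.COLOR_RGB2BGR))
```

```text
t 9.05 pos [0.548  0.1265 0.1934] ypr [  7.3  -0.4 179.9] F [ 0.7 -0.8  0.7] op 0.802 q [ 0.05  0.07  1.9  -0.    1.17  1.49]
5 rows [[-0.0269, -0.0004, -0.0015, 0.02, -0.08, 0.02, 1], [-0.0269, -0.0004, -0.0015, 0.02, -0.08, 0.02, 1], [-0.0269, -0.0003, -0.0014, 0.02, -0.08, 0.02, 1], [-0.0269, -0.0003, -0.0014, 0.02, -0.08, 0.02, 1], [-0.0269, -0.0003, -0.0014, 0.02, -0.08, 0.02, 1]]
5 rows [0.0, 0.0, 0.026, 0.0, 0.0, 0.0, 1]
```

View pics/v3.png

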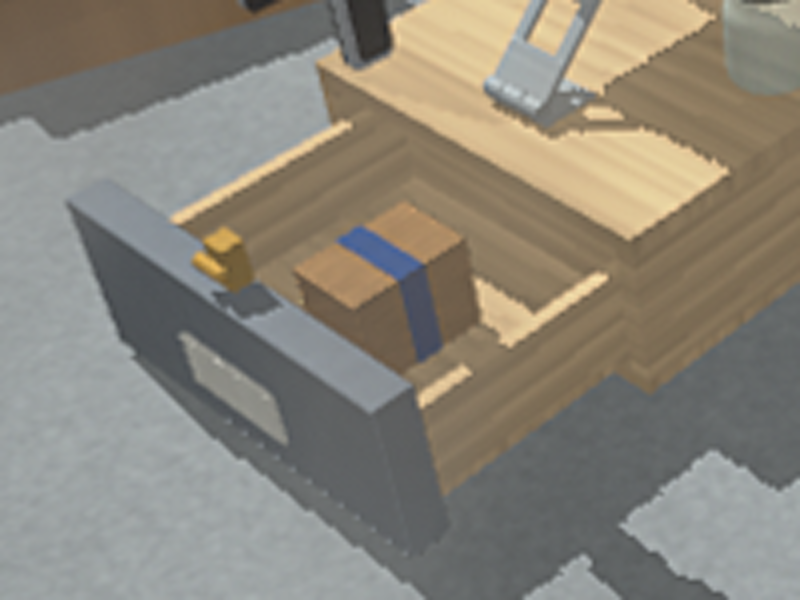

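The pack stands upright and alone on the drawer floor (crop (385,285)). Next I go in front of the drawer with the fingers shut.

Emit:
apply_moves:
  moves:
    - [[-0.026,0,-0.001,0,-0.1,0,1],[-0.026,0,-0.001,0,-0.1,0,1],[-0.026,0,-0.001,0,-0.1,0,1],[-0.026,0,-0.001,0,-0.1,0,1],[-0.02,0,-0.001,0,-0.1,0,1],[0,0,0,0,0,0,1]]

```text
time: 9.7
eef_pos: [0.4272, 0.1107, 0.2109]
tcp_rot: [0.998, 0.064, 0.012, 0.001]
contact_force: [-0.0, 0.0, 0.3]
opening: -0.001
```

Run:
```python
from pl import *
plan([(un(-.168,0,.07),ori(UA),6,1)])
```

```text
t 9.7 pos [0.4272 0.1107 0.2109] ypr [  7.3  -1.3 179.8] F [-0.   0.   0.3] op -0.001 q [ 0.02 -0.25  2.16 -0.    1.21  1.47]
6 rows [[-0.0015, -0.0005, 0.0234, 0.04, -0.22, 0.02, 1], [-0.0014, -0.0004, 0.0235, 0.04, -0.22, 0.02, 1], [-0.0013, -0.0004, 0.0235, 0.04, -0.22, 0.02, 1], [-0.0012, -0.0004, 0.0235, 0.04, -0.22, 0.02, 1], [-0.0011, -0.0004, 0.0235, 0.04, -0.22, 0.02, 1], [-0.001, -0.0004, 0.0235, 0.04, -0.22, 0.02, 1]]
```

Emit:
apply_moves:
  moves:
    - [[-0.002,-0.0005,0.0235,0,-0.3,0,1],[-0.002,-0.0005,0.0235,0,-0.3,0,1],[-0.002,-0.0005,0.0235,0,-0.3,0,1]]

```text
time: 10.0
eef_pos: [0.4285, 0.1115, 0.1454]
tcp_rot: [0.998, 0.064, 0.013, 0.002]
contact_force: [0.9, 0.1, 0.1]
opening: -0.0
```

Run:
```python
from pl import *
plan([(un(-.168,0,.075),ori(UA),4,1),(un(-.02,0,.075),ori(UA),12,1)])
```

```text
t 10.0 pos [0.4285 0.1115 0.1454] ypr [  7.3  -1.4 179.7] F [0.9 0.1 0.1] op -0.0 q [ 0.03 -0.17  2.22 -0.    1.07  1.47]
4 rows [[-0.0022, -0.0005, 0.0175, 0.08, -0.36, 0.03, 1], [-0.0021, -0.0004, 0.0176, 0.08, -0.36, 0.03, 1], [-0.002, -0.0004, 0.0176, 0.08, -0.36, 0.03, 1], [-0.0019, -0.0004, 0.0176, 0.08, -0.36, 0.03, 1]]
12 rows [0.0123, 0.0, 0.0, 0.0, 0.0, 0.0, 1]
```

Emit:
apply_moves:
  moves:
    - [[-0.003,-0.0005,0.0175,0,-0.5,0,1],[-0.003,-0.0005,0.0175,0,-0.5,0,1],[-0.003,-0.0005,0.0175,0,-0.5,0,1],[-0.003,-0.0005,0.0175,0,-0.5,0,1],[0,0,0,0,0,0,1]]

```text
time: 10.5
eef_pos: [0.4197, 0.1119, 0.0715]
tcp_rot: [0.998, 0.063, -0.005, 0.003]
contact_force: [0.1, 0.3, -0.4]
opening: 0.003
```

Run:
```python
from pl import *
s=ctrl.get_state();print(R.from_euler('z',-UA).apply(s['eef_pos']-U))
plan([(un(-.02,0,.075),ori(UA),12,1)])
```

```text
[-1.69655101e-01 -3.32468769e-05  7.14882924e-02]
t 10.5 pos [0.4197 0.1119 0.0715] ypr [  7.3   0.6 179.7] F [ 0.1  0.3 -0.4] op 0.003 q [ 0.03 -0.04  2.26 -0.01  0.93  1.48]
12 rows [[0.0125, 0.0, -0.0004, 0.03, 0.05, 0.01, 1], [0.0125, 0.0, -0.0004, 0.03, 0.05, 0.01, 1], [0.0125, 0.0, -0.0004, 0.03, 0.05, 0.01, 1], [0.0125, 0.0, -0.0004, 0.03, 0.05, 0.01, 1], [0.0125, 0.0, -0.0004, 0.03, 0.05, 0.01, 1], [0.0125, 0.0, -0.0004, 0.03, 0.05, 0.01, 1], [0.0125, 0.0, -0.0004, 0.03, 0.05, 0.01, 1], [0.0125, 0.0, -0.0003, 0.03, 0.05, 0.01, 1], [0.0125, 0.0, -0.0003, 0.03, 0.05, 0.01, 1], [0.0125, 0.0, -0.0003, 0.03, 0.05, 0.01, 1], [0.0125, 0.0, -0.0003, 0.03, 0.05, 0.01, 1], [0.0125, 0.0, -0.0003, 0.03, 0.05, 0.01, 1]]
```

Emit:
apply_moves:
  moves:
    - [[0.008,0,0,0,0,0,1],[0.008,0,0,0,0,0,1],[0.006,0,0,0,0,0,1],[0.006,0,0,0,0,0,1],[0.008,0,0,0,0,0,1],[0.01,0,0,0,0,0,1],[0.012,0,0,0,0,0,1],[0.012,0,0,0,0,0,1],[0.012,0,0,0,0,0,1],[0.012,0,0,0,0,0,1],[0.012,0,0,0,0,0,1],[0.01,0,0,0,0,0,1]]

```text
time: 11.7
eef_pos: [0.5474, 0.1278, 0.0743]
tcp_rot: [0.998, 0.063, -0.004, 0.003]
contact_force: [-2.0, -0.5, 1.4]
opening: 0.001
```

Emit:
apply_moves:
  moves:
    - [[0.01,0,0,0,0,0,1],[0.01,0,0,0,0,0,1],[0.006,0,0,0,0,0,1]]

```text
time: 12.0
eef_pos: [0.5767, 0.1314, 0.0742]
tcp_rot: [0.998, 0.063, -0.004, 0.003]
contact_force: [-1.4, -0.6, 1.2]
opening: 0.002
```

Run:
```python
from pl import *
s=ctrl.get_state();print(R.from_euler('z',-UA).apply(s['eef_pos']-U))
plan([])
```

```text
[-0.01139526 -0.00024738  0.07423184]
t 12.0 pos [0.5767 0.1314 0.0742] ypr [  7.3   0.4 179.7] F [-1.4 -0.6  1.2] op 0.002 q [ 0.06  0.29  1.89 -0.01  0.97  1.5 ]
```

Emit:
apply_moves:
  moves:
    - [[0.004,0,0,0,0,0,1],[0.004,0,0,0,0,0,1],[0.003,0,0,0,0,0,1]]

```text
time: 12.3
eef_pos: [0.578, 0.1318, 0.073]
tcp_rot: [0.998, 0.064, -0.021, 0.005]
contact_force: [-10.5, -1.7, 7.1]
opening: 0.001
```

Emit:
apply_moves:
  moves:
    - [[0.003,0,0,0,0,0,1],[0.003,0,0,0,0,0,1],[0.003,0,0,0,0,0,1]]

```text
time: 12.6
eef_pos: [0.5771, 0.1318, 0.0724]
tcp_rot: [0.997, 0.065, -0.036, 0.006]
contact_force: [-10.9, -2.2, 8.1]
opening: 0.001
```

Emit:
apply_moves:
  moves:
    - [[-0.02,0,0,0,0,0,1],[-0.03,0,0,0,-1.0,0,1],[-0.03,0,-0.02,0,-1.0,0,1],[-0.01,0,-0.04,0,-1.0,0,1],[0,0,-0.04,0,-1.0,0,1],[0,0,-0.04,0,0,0,1]]

```text
time: 13.2
eef_pos: [0.4991, 0.1232, 0.2151]
tcp_rot: [0.995, 0.065, -0.076, 0.008]
contact_force: [0.4, -0.4, 0.0]
opening: 0.0
```

Run:
```python
from pl import *
inv=lambda w:R.from_euler('z',-UA).apply(w-U)
for px,z in(((301.5,148),.17),((301.5,182),.1)): print(inv(atz('side',*px,z)))
plan([])
a=snap('side','s4.png')[110:290,110:350]
cv2.imwrite('pics/v4.png',cv2.cvtColor(cv2.resize(a,(800,600),interpolation=cv2.INTER_CUBIC),cv2.COLOR_RGB2BGR))
print([proj('side',un(0,y,.1)) for y in(.119,-.119)])
```

```text
[ 0.17150392 -0.07664377  0.17      ]
[ 0.15748274 -0.08480506  0.1       ]
t 13.2 pos [0.4991 0.1232 0.2151] ypr [  7.4   8.7 179.7] F [ 0.4 -0.4  0. ] op 0.0 q [ 0.05  0.03  1.9  -0.02  1.36  1.5 ]
[array([179.1696442, 180.540317 ]), array([257.6728306 , 226.42020678])]
```

View pics/v4.png

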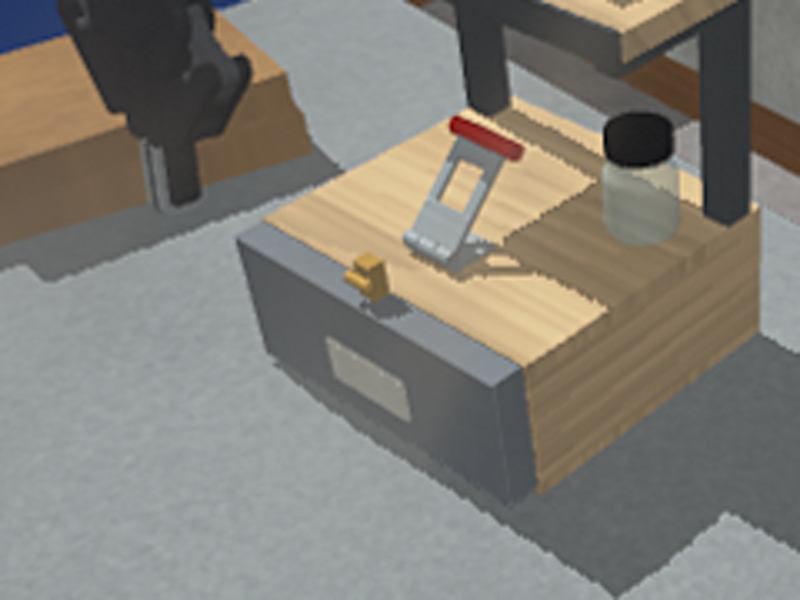

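Drawer front is flush with the body: corners at about (182,182) and (258,225), where shut predicts (179,181) and (258,226). Jar at unit (0.163,-0.08). I'll approach the hasp roll with the tool tilted 55°.

```bash
cat >> pl.py <<'E'
inv=lambda w:R.from_euler('z',-UA).apply(w-U)
def hp(h,tilt,off):  # TCP pose with the roll `off` behind the TCP, hasp angle h
    t=np.radians(tilt);z=np.array([np.sin(t),0,-np.cos(t)])
    return un(*(np.array([.062-.075*np.cos(h),0,.108+.075*np.sin(h)])+off*z)),ori(UA,t)
E
python3 - <<'E'
from pl import *
plan([(*hp(2.375,55,-.06),12,-.8),(*hp(2.375,55,.016),6,-.8)])
E
```

```text
t 13.25 pos [0.5039 0.1236 0.2236] ypr [  7.4   7.9 179.6] F [ 2.2 -0.1  4.8] op -0.001 q [ 0.05  0.03  1.89 -0.02  1.36  1.5 ]
12 rows [[0.0128, 0.0001, 0.0007, 0.02, 5.24, 0.04, -0.8], [0.0127, 0.0001, 0.0018, 0.02, 5.24, 0.04, -0.8], [0.0125, 0.0001, 0.003, 0.02, 5.24, 0.04, -0.8], [0.0122, 0.0001, 0.0041, 0.02, 5.24, 0.04, -0.8], [0.0117, 0.0001, 0.0052, 0.02, 5.24, 0.04, -0.8], [0.0112, 0.0001, 0.0063, 0.02, 5.24, 0.04, -0.8], [0.0106, 0.0001, 0.0073, 0.02, 5.24, 0.04, -0.8], [0.0099, 0.0001, 0.0082, 0.02, 5.24, 0.04, -0.8], [0.0091, 0.0001, 0.0091, 0.02, 5.24, 0.04, -0.8], [0.0082, 0.0001, 0.0099, 0.02, 5.24, 0.04, -0.8], [0.0073, 0.0001, 0.0106, 0.02, 5.24, 0.04, -0.8], [0.0063, 0.0001, 0.0112, 0.02, 5.24, 0.04, -0.8]]
6 rows [0.0, 0.0, 0.0127, 0.0, 0.0, 0.0, -0.8]
```

Emit:
apply_moves:
  moves:
    - [[0.0128,0,0.001,0,5.2,0,-0.8],[0.0127,0,0.002,0,5.2,0,-0.8],[0.0125,0,0.003,0,5.2,0,-0.8],[0.0122,0,0.004,0,5.2,0,-0.8],[0.0117,0,0.005,0,5.2,0,-0.8],[0.0112,0,0.006,0,5.2,0,-0.8],[0.0106,0,0.007,0,5.2,0,-0.8],[0.01,0,0.008,0,5.2,0,-0.8],[0.009,0,0.009,0,5.2,0,-0.8],[0.008,0,0.01,0,5.2,0,-0.8],[0.007,0,0.01,0,5.2,0,-0.8],[0.006,0,0.01,0,5.2,0,-0.8]]

```text
time: 14.45
eef_pos: [0.6537, 0.1288, 0.2346]
tcp_rot: [0.898, 0.07, 0.432, -0.044]
contact_force: [-0.6, 0.6, 0.4]
opening: 0.9
```

Run:
```python
from pl import *
print(inv(ctrl.get_state()['eef_pos']))
plan([(*hp(2.375,55,-.05),4,-.8),(*hp(2.375,55,.016),6,-.8)])
```

```text
[ 0.06465218 -0.01250523  0.23464347]
t 14.45 pos [0.6537 0.1288 0.2346] ypr [   8.   -51.4 -178.3] F [-0.6  0.6  0.4] op 0.9 q [-0.01 -0.07  2.14  0.7   0.24  0.79]
4 rows [[-0.0073, -0.0028, 0.0093, -0.61, 0.89, 0.11, -0.8], [-0.0075, -0.0029, 0.0092, -0.61, 0.89, 0.11, -0.8], [-0.0076, -0.003, 0.009, -0.61, 0.89, 0.11, -0.8], [-0.0078, -0.003, 0.0089, -0.61, 0.89, 0.11, -0.8]]
6 rows [0.0, 0.0, 0.011, 0.0, 0.0, 0.0, -0.8]
```

```bash
cat > kin.py <<'E'
from pl import *
from scipy.optimize import least_squares
D=np.array([[-1.428,.2871,1.578,1.2786,.1948,-.6457,.2301],[-.72,.03,2.09,1.02,.434,-.2491,.1158],[-.74,.2,2.12,.82,.4341,-.2608,.0231],
[.07,.07,1.89,1.18,.5425,.1406,.1929],[.05,.26,1.97,.9,.5499,.1268,.0524],[.02,-.25,2.16,1.21,.4272,.1107,.2109],[.03,-.04,2.26,.93,.4197,.1119,.0715],[.06,.29,1.89,.97,.5767,.1314,.0742]])
def fk(p,q2,q3,q5):
    h,L1,L2,Lt,d,a=p
    A=q2;B=q2+q3;C=q2+q3+q5
    return d+L1*np.sin(A)+L2*np.sin(B)+a*np.cos(B)+Lt*np.sin(C), h+L1*np.cos(A)+L2*np.cos(B)-a*np.sin(B)+Lt*np.cos(C)
def f(p):
    r=[]
    for q1,q2,q3,q5,x,y,z in D:
        R_,Z=fk(p[:6],q2,q3,q5);L=p[6]
        r+=[R_*np.cos(q1)-L*np.sin(q1)-x,R_*np.sin(q1)+L*np.cos(q1)-y,Z-z]
    return np.array(r)
# weak prior
g=lambda p:np.r_[f(p),.003*(p-p0)]
p0=np.array([.35,.4,.4,.25,0,0,.1])
s=least_squares(g,p0);P=s.x
if __name__=='__main__':
    print(P.round(3),np.abs(f(P)).max())
    for h in(2.375,2.0,1.57,1.2,.8,.4):
      for tilt in(0,20,30,35,40,45,50):
        for off in(.016,):
            w,_=hp(h,tilt,off);r=np.sqrt(w[0]**2+w[1]**2-P[6]**2);C=np.pi-np.radians(tilt)
            t=least_squares(lambda q:np.array(fk(P[:6],q[0],q[1],C-q[0]-q[1]))-[r,w[2]],[.2,1.9]).x
            print(h,tilt,w.round(3),t.round(2),'q5',round(C-t.sum(),2))
E
python3 kin.py
```

```text
[0.25  0.443 0.565 0.263 0.007 0.021 0.1  ] 0.003264010491157626
2.375 0 [0.703 0.148 0.144] [0.45 1.52] q5 1.17
2.375 20 [0.709 0.148 0.145] [0.3  1.76] q5 0.74
2.375 30 [0.711 0.149 0.146] [0.24 1.86] q5 0.51
2.375 35 [0.712 0.149 0.147] [0.22 1.91] q5 0.39
2.375 40 [0.713 0.149 0.148] [0.21 1.96] q5 0.28
2.375 45 [0.714 0.149 0.149] [0.2 2. ] q5 0.15
2.375 50 [0.715 0.149 0.15 ] [0.19 2.04] q5 0.03
2.0 0 [0.68  0.145 0.16 ] [0.39 1.58] q5 1.18
2.0 20 [0.686 0.145 0.161] [0.23 1.8 ] q5 0.75
2.0 30 [0.688 0.146 0.162] [0.18 1.91] q5 0.53
2.0 35 [0.69  0.146 0.163] [0.15 1.96] q5 0.42
2.0 40 [0.691 0.146 0.164] [0.14 2.01] q5 0.3
2.0 45 [0.692 0.146 0.165] [0.13 2.05] q5 0.18
2.0 50 [0.693 0.146 0.166] [0.12 2.09] q5 0.06
1.57 0 [0.649 0.141 0.167] [0.32 1.66] q5 1.17
1.57 20 [0.655 0.142 0.168] [0.16 1.88] q5 0.76
1.57 30 [0.657 0.142 0.169] [0.1  1.98] q5 0.54
1.57 35 [0.659 0.142 0.17 ] [0.08 2.03] q5 0.42
1.57 40 [0.66  0.142 0.171] [0.06 2.08] q5 0.31
1.57 45 [0.661 0.142 0.172] [0.05 2.12] q5 0.19
1.57 50 [0.662 0.142 0.173] [0.04 2.16] q5 0.06
1.2 0 [0.623 0.137 0.162] [0.27 1
[... 268 characters left out ...]
9 0.168] [-0.01  2.23] q5 0.05
0.8 0 [0.598 0.134 0.146] [0.23 1.8 ] q5 1.1
0.8 20 [0.603 0.135 0.147] [0.08 2.01] q5 0.7
0.8 30 [0.606 0.135 0.148] [0.02 2.11] q5 0.49
0.8 35 [0.607 0.135 0.149] [-0.01  2.16] q5 0.37
0.8 40 [0.608 0.136 0.15 ] [-0.02  2.21] q5 0.26
0.8 45 [0.609 0.136 0.15 ] [-0.03  2.25] q5 0.14
0.8 50 [0.61  0.136 0.152] [-0.04  2.29] q5 0.02
0.4 0 [0.581 0.132 0.121] [0.23 1.86] q5 1.05
0.4 20 [0.586 0.133 0.122] [0.07 2.07] q5 0.65
0.4 30 [0.589 0.133 0.123] [0.02 2.17] q5 0.43
0.4 35 [0.59  0.133 0.124] [-0.    2.21] q5 0.32
0.4 40 [0.591 0.134 0.125] [-0.02  2.26] q5 0.2
0.4 45 [0.592 0.134 0.126] [-0.02  2.3 ] q5 0.08
0.4 50 [0.593 0.134 0.127] [-0.02  2.34] q5 -0.04
```

```bash
cat >> pl.py <<'E'
def hq(h,tilt,off,sx):
    p,o=hp(h,tilt,off); return p+o.apply([sx,0,0]),o
E
python3 - <<'E'
from pl import *
plan([(*hq(2.375,38,-.06,-.02),6,-.8)])
E
```

```text
t 14.45 pos [0.6537 0.1288 0.2346] ypr [   8.   -51.4 -178.3] F [-0.6  0.6  0.4] op 0.9 q [-0.01 -0.07  2.14  0.7   0.24  0.79]
6 rows [[-0.0053, -0.002, 0.004, -0.39, -2.24, 0.13, -0.8], [-0.0051, -0.002, 0.0042, -0.39, -2.24, 0.13, -0.8], [-0.005, -0.002, 0.0044, -0.39, -2.24, 0.13, -0.8], [-0.0048, -0.002, 0.0046, -0.39, -2.24, 0.13, -0.8], [-0.0046, -0.002, 0.0048, -0.39, -2.24, 0.13, -0.8], [-0.0044, -0.0021, 0.0049, -0.39, -2.24, 0.13, -0.8]]
```

Emit:
apply_moves:
  moves:
    - [[-0.005,-0.002,0.004,-0.4,-2.2,0.1,-0.8],[-0.005,-0.002,0.004,-0.4,-2.2,0.1,-0.8],[-0.005,-0.002,0.0045,-0.4,-2.2,0.1,-0.8],[-0.005,-0.002,0.0045,-0.4,-2.2,0.1,-0.8],[-0.0045,-0.002,0.005,-0.4,-2.2,0.1,-0.8],[-0.0045,-0.002,0.005,-0.4,-2.2,0.1,-0.8],[0,0,0,0,0,0,-0.8]]

```text
time: 15.15
eef_pos: [0.6548, 0.1391, 0.1964]
tcp_rot: [0.942, 0.057, 0.33, -0.017]
contact_force: [-0.7, 0.9, -0.0]
opening: 0.901
```

Run:
```python
from pl import *
print(inv(ctrl.get_state()['eef_pos']))
plan([(*hq(2.375,38,-.03,-.008),4,-.8),(*hq(2.375,38,.014,-.006),4,-.8)])
```

```text
[ 0.06700743 -0.00238374  0.19635972]
t 15.15 pos [0.6548 0.1391 0.1964] ypr [  7.  -38.5 179.7] F [-0.7  0.9 -0. ] op 0.901 q [0.04 0.03 2.04 0.11 0.4  1.4 ]
4 rows [[0.002, -0.0007, 0.0072, 0.11, -0.14, -0.03, -0.8], [0.002, -0.0006, 0.0072, 0.11, -0.14, -0.03, -0.8], [0.002, -0.0006, 0.0072, 0.11, -0.14, -0.03, -0.8], [0.002, -0.0006, 0.0072, 0.11, -0.14, -0.03, -0.8]]
4 rows [0.0005, 0.0, 0.011, 0.0, 0.0, 0.0, -0.8]
```

Emit:
apply_moves:
  moves:
    - [[0.002,-0.0007,0.0072,0.1,-0.1,0,-0.8],[0.002,-0.0007,0.0072,0.1,-0.1,0,-0.8],[0.002,-0.0007,0.0072,0.1,-0.1,0,-0.8],[0.002,-0.0007,0.0072,0.1,-0.1,0,-0.8],[0,0,0,0,0,0,-0.8]]

```text
time: 15.65
eef_pos: [0.6811, 0.1449, 0.1777]
tcp_rot: [0.943, 0.058, 0.328, -0.021]
contact_force: [-0.3, -0.1, -0.6]
opening: 0.901
```

Run:
```python
from pl import *
print(inv(ctrl.get_state()['eef_pos']))
plan([(*hq(2.375,38,.014,-.006),4,-.8)])
a=snap('side','s5.png')[90:210,180:340]
cv2.imwrite('pics/v5.png',cv2.cvtColor(cv2.resize(a,(800,600),interpolation=cv2.INTER_CUBIC),cv2.COLOR_RGB2BGR))
```

```text
[9.38758823e-02 3.31276075e-05 1.77681144e-01]
t 15.65 pos [0.6811 0.1449 0.1777] ypr [   7.   -38.4 -179.9] F [-0.3 -0.1 -0.6] op 0.901 q [0.05 0.11 1.99 0.13 0.38 1.39]
4 rows [0.0001, 0.0, 0.0104, 0.0, -0.09, -0.04, -0.8]
```

View pics/v5.png

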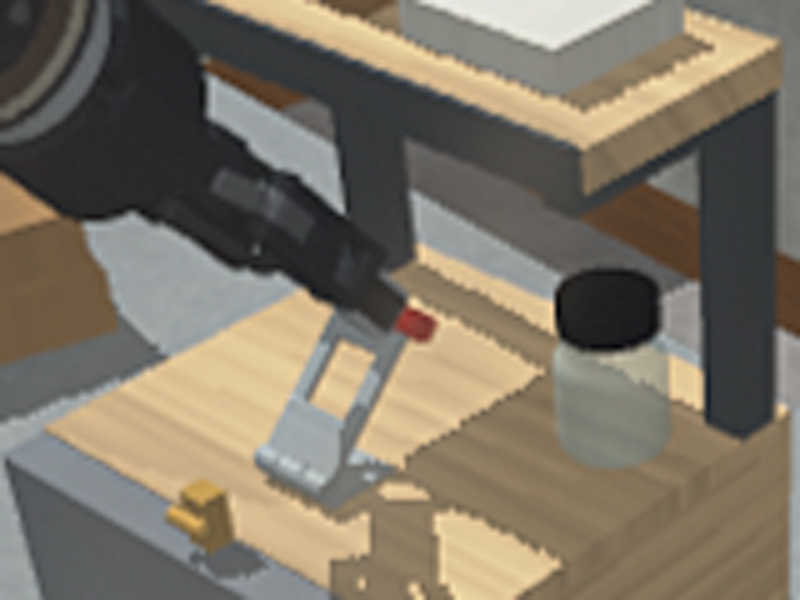

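The near finger stands just ahead of the roll's right end (420,325), in line with it. The body is clear of the shelf and the jar is clear. Moving in and closing.

Emit:
apply_moves:
  moves:
    - [[0,0,0.01,0,0,0,-0.8],[0,0,0.01,0,0,0,-0.8],[0,0,0.01,0,0,0,-0.8],[0,0,0.01,0,0,0,-0.8],[0,0,0,0,0,0,-0.8]]

```text
time: 16.2
eef_pos: [0.7075, 0.1481, 0.1434]
tcp_rot: [0.943, 0.058, 0.328, -0.021]
contact_force: [-0.4, -0.2, 0.4]
opening: 0.899
```

Emit:
apply_moves:
  moves:
    - [[0,0,0,0,0,0,1],[0,0,0,0,0,0,1],[0,0,0,0,0,0,1],[0,0,0,0,0,0,1],[0,0,0,0,0,0,1],[0,0,0,0,0,0,1]]
  force: 40

```text
time: 16.8
eef_pos: [0.7068, 0.1509, 0.1435]
tcp_rot: [0.943, 0.061, 0.327, -0.021]
contact_force: [0.4, 1.6, -2.2]
opening: 0.616
```

Run:
```python
from pl import *
print(inv(ctrl.get_state()['eef_pos']))
plan([])
```

```text
[0.12005099 0.00279298 0.143489  ]
t 16.8 pos [0.7068 0.1509 0.1435] ypr [   7.4  -38.3 -180. ] F [ 0.4  1.6 -2.2] op 0.616 q [0.05 0.21 1.94 0.15 0.32 1.37]
```

Opening 0.616 is about 52 mm, so the roll is pinched. Now swinging it over.

```bash
cat >> pl.py <<'E'
def arc(hs,tilts,h0,n0=0):
    s=ctrl.get_state();p,r=s['eef_pos'],R.from_quat(s['tcp_rot'])
    roll=lambda h:hp(h,0,0)[0]
    off=r.inv().apply(roll(h0)-p); off[1]=off[1]; print('off',off.round(4),'u',inv(p).round(4),'F',s['contact_force'].round(1),'op',round(s['opening'],3))
    for h,t in zip(hs,tilts):
        ro=ori(UA,np.radians(t));q=roll(h)-ro.apply(off)
        d=r.inv().apply(q-p);a=np.degrees((r.inv()*ro).as_rotvec());print([round(float(v),4) for v in d],[round(float(v),1) for v in a]);p,r=q,ro
E
python3 - <<'E'
from pl import *
arc(np.linspace(2.375,1.415,13)[1:],np.linspace(38.3,30,13)[1:],2.375)
E
```

```text
off [ 0.0071  0.0028 -0.0155] u [0.1201 0.0028 0.1435] F [ 0.4  1.6 -2.2] op 0.616
[-0.001, 0.0, -0.006] [-0.2, -0.7, 0.2]
[-0.0016, 0.0, -0.0059] [0.0, -0.7, 0.0]
[-0.0021, 0.0, -0.0058] [-0.0, -0.7, 0.0]
[-0.0026, -0.0, -0.0056] [0.0, -0.7, 0.0]
[-0.0031, 0.0, -0.0053] [0.0, -0.7, -0.0]
[-0.0036, -0.0, -0.005] [0.0, -0.7, 0.0]
[-0.004, 0.0, -0.0047] [-0.0, -0.7, -0.0]
[-0.0044, -0.0, -0.0043] [0.0, -0.7, 0.0]
[-0.0048, 0.0, -0.0039] [0.0, -0.7, 0.0]
[-0.0051, 0.0, -0.0035] [0.0, -0.7, -0.0]
[-0.0054, -0.0, -0.003] [0.0, -0.7, -0.0]
[-0.0057, 0.0, -0.0025] [-0.0, -0.7, -0.0]
```

Emit:
apply_moves:
  moves:
    - [[-0.001,0,-0.006,0,-0.7,0,1],[-0.0016,0,-0.006,0,-0.7,0,1],[-0.002,0,-0.006,0,-0.7,0,1],[-0.0026,0,-0.0055,0,-0.7,0,1],[-0.003,0,-0.0053,0,-0.7,0,1],[-0.0036,0,-0.005,0,-0.7,0,1]]

```text
time: 17.4
eef_pos: [0.6728, 0.1467, 0.1628]
tcp_rot: [0.955, 0.059, 0.289, -0.02]
contact_force: [2.3, 1.4, -3.5]
opening: 0.61
```

Run:
```python
from pl import *
s=ctrl.get_state();r=R.from_quat(s['tcp_rot']);e=inv(s['eef_pos']+r.apply([.0071,.0028,-.0155]));v=e-[.062,0,.108]
h=np.arctan2(v[2],-v[0]);print(e,'h',h,'rad',np.hypot(v[0],v[2]),np.degrees(r.as_euler('ZYX')))
arc(np.linspace(h,h-.96,13)[1:],np.linspace(33,25,13)[1:],h)
```

```text
[8.31155105e-02 4.47681362e-05 1.79663365e-01] h 1.857336381388136 rad 0.07470945528340087 [   7.0159798   -33.67996719 -179.7016733 ]
off [ 0.0073  0.0028 -0.0157] u [0.0858 0.0029 0.1628] F [ 2.3  1.4 -3.5] op 0.61
[-0.0044, 0.0001, -0.0046] [-0.2, -1.3, -0.1]
[-0.0046, -0.0, -0.0041] [0.0, -0.7, -0.0]
[-0.005, -0.0, -0.0037] [0.0, -0.7, 0.0]
[-0.0053, -0.0, -0.0032] [-0.0, -0.7, -0.0]
[-0.0056, 0.0, -0.0027] [0.0, -0.7, 0.0]
[-0.0058, 0.0, -0.0022] [0.0, -0.7, 0.0]
[-0.006, 0.0, -0.0017] [0.0, -0.7, -0.0]
[-0.0061, -0.0, -0.0012] [0.0, -0.7, 0.0]
[-0.0062, -0.0, -0.0006] [-0.0, -0.7, -0.0]
[-0.0062, 0.0, -0.0001] [0.0, -0.7, -0.0]
[-0.0062, 0.0, 0.0005] [0.0, -0.7, -0.0]
[-0.0061, -0.0, 0.001] [-0.0, -0.7, -0.0]
```

Radius 74.7 mm against 75, so it tracks. Continuing along the arc.

Emit:
apply_moves:
  moves:
    - [[-0.0044,0,-0.0046,0,-1.0,0,1],[-0.0046,0,-0.004,0,-0.7,0,1],[-0.005,0,-0.0037,0,-0.7,0,1],[-0.0053,0,-0.0032,0,-0.7,0,1],[-0.0056,0,-0.0027,0,-0.7,0,1],[-0.0058,0,-0.0022,0,-0.7,0,1],[-0.006,0,-0.0017,0,-0.7,0,1]]

```text
time: 18.1
eef_pos: [0.6258, 0.1409, 0.1624]
tcp_rot: [0.968, 0.06, 0.241, -0.018]
contact_force: [3.7, 1.0, -5.7]
opening: 0.587
```

```bash
cat > step.py <<'E'
from pl import *
import sys
s=ctrl.get_state();r=R.from_quat(s['tcp_rot']);e=inv(s['eef_pos']+r.apply([.0071,.0028,-.0155]));v=e-[.062,0,.108]
h=np.arctan2(v[2],-v[0]);t0=-r.as_euler('ZYX',degrees=True)[1];print(e,'h',h,'rad',np.hypot(v[0],v[2]),'tilt',t0)
arc(np.linspace(h,float(sys.argv[1]),10)[1:],np.linspace(t0,float(sys.argv[2]),10)[1:],h)
E
python3 step.py .7 15
```

```text
[3.74774376e-02 1.12869139e-04 1.79381623e-01] h 1.2398865733630098 rad 0.07547643498541633 tilt 27.996737063828974
off [ 0.007   0.0029 -0.015 ] u [0.0385 0.003  0.1624] F [ 3.7  1.  -5.7] op 0.587
[-0.0048, 0.0001, -0.0007] [-0.2, -1.4, -0.2]
[-0.0049, 0.0, -0.0004] [-0.0, -1.4, -0.0]
[-0.0049, -0.0, 0.0] [0.0, -1.4, -0.0]
[-0.0048, 0.0, 0.0004] [-0.0, -1.4, -0.0]
[-0.0048, 0.0, 0.0008] [0.0, -1.4, -0.0]
[-0.0047, -0.0, 0.0011] [0.0, -1.4, -0.0]
[-0.0045, 0.0, 0.0015] [0.0, -1.4, -0.0]
[-0.0044, 0.0, 0.0018] [-0.0, -1.4, 0.0]
[-0.0042, 0.0, 0.0022] [0.0, -1.4, -0.0]
```

Emit:
apply_moves:
  moves:
    - [[-0.0048,0,-0.0007,0,-1.4,0,1],[-0.0049,0,-0.0004,0,-1.4,0,1],[-0.0049,0,0,0,-1.4,0,1],[-0.0048,0,0.0004,0,-1.4,0,1],[-0.0048,0,0.0008,0,-1.4,0,1],[-0.0047,0,0.001,0,-1.4,0,1],[-0.0045,0,0.0015,0,-1.4,0,1],[-0.0044,0,0.002,0,-1.4,0,1]]

```text
time: 18.9
eef_pos: [0.5909, 0.1357, 0.1447]
tcp_rot: [0.988, 0.062, 0.139, -0.01]
contact_force: [0.5, -0.4, 0.2]
opening: -0.002
```

```bash
python3 step.py .4 5
python3 - <<'E'
from h import *
a=snap('side','s6.png')[110:230,140:300]
cv2.imwrite('pics/v6.png',cv2.cvtColor(cv2.resize(a,(800,600),interpolation=cv2.INTER_CUBIC),cv2.COLOR_RGB2BGR))
E
```

```text
[ 0.0057065  -0.00060946  0.16154998] h 0.760426669898463 rad 0.07769529310437909 tilt 16.02609737221096
off [ 0.0085  0.0022 -0.0132] u [0.0032 0.0022 0.1447] F [ 0.5 -0.4  0.2] op -0.002
[-0.0028, 0.0001, 0.0014] [-0.2, -1.2, -0.1]
[-0.0027, -0.0, 0.0015] [0.0, -1.2, -0.0]
[-0.0026, 0.0, 0.0017] [0.0, -1.2, -0.0]
[-0.0025, 0.0, 0.0018] [-0.0, -1.2, 0.0]
[-0.0024, -0.0, 0.002] [0.0, -1.2, -0.0]
[-0.0022, 0.0, 0.0021] [0.0, -1.2, 0.0]
[-0.0021, -0.0, 0.0022] [0.0, -1.2, -0.0]
[-0.002, 0.0, 0.0023] [-0.0, -1.2, -0.0]
[-0.0018, -0.0, 0.0024] [0.0, -1.2, -0.0]
```

View pics/v6.png

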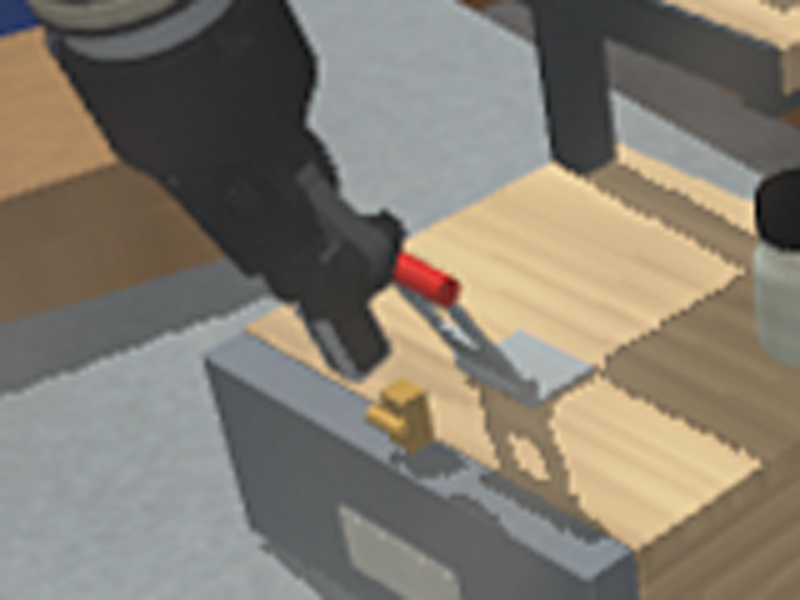

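The grip slipped off near h≈0.9. The fingers are shut on the robot side of the roll, and the hasp leans forward past vertical with the roll's right end at (230,168). I'll get its angle, then press from above with shut fingers.

Run:
```python
from pl import *
for h in np.arange(.6,1.4,.1):
    e=inv(hp(h,0,0)[0]); print(round(h,2),e.round(3),proj('side',un(e[0],-.027,e[2])).round(1),proj('side',un(e[0],0.027,e[2])).round(1))
plan([])
```

```text
0.6 [ 0.   -0.    0.15] [220.5 185.7] [202.2 175.6]
0.7 [ 0.005 -0.     0.156] [221.9 181.9] [203.5 171.9]
0.8 [ 0.01  -0.     0.162] [223.5 178.2] [205.  168.3]
0.9 [0.015 0.    0.167] [225.4 174.7] [206.8 164.9]
1.0 [0.021 0.    0.171] [227.5 171.3] [208.9 161.6]
1.1 [ 0.028 -0.     0.175] [229.8 168.1] [211.2 158.5]
1.2 [0.035 0.    0.178] [232.4 165.1] [213.7 155.6]
1.3 [ 0.042 -0.     0.18 ] [235.  162.4] [216.4 153. ]
t 18.95 pos [0.5906 0.1357 0.1442] ypr [   7.1  -15.9 -179.8] F [ 0.1  0.8 -0.2] op -0.003 q [0.05 0.09 1.99 0.03 0.78 1.47]
```

Run:
```python
from pl import *
o=ori(UA,np.radians(20))
plan([(un(-.03,0,.16),o,2,1),(un(-.035,0,.225),o,3,1),(un(.058,0,.225),o,4,1),(un(.058,0,.173),o,4,1)])
```

```text
t 18.95 pos [0.5906 0.1357 0.1442] ypr [   7.1  -15.9 -179.8] F [ 0.1  0.8 -0.2] op -0.003 q [0.05 0.09 1.99 0.03 0.78 1.47]
2 rows [[-0.0137, 0.0011, -0.0121, -0.08, 2.03, -0.04, 1], [-0.0132, 0.0011, -0.0126, -0.08, 2.03, -0.04, 1]]
3 rows [0.0058, 0.0, -0.0209, 0.0, 0.0, 0.0, 1]
4 rows [0.0218, 0.0, 0.008, 0.0, 0.0, 0.0, 1]
4 rows [-0.0044, 0.0, 0.0122, 0.0, 0.0, 0.0, 1]
```

Emit:
apply_moves:
  moves:
    - [[-0.014,0.001,-0.012,0,2,0,1],[-0.013,0.001,-0.0126,0,2,0,1],[0.006,0,-0.021,0,0,0,1],[0.006,0,-0.021,0,0,0,1],[0.006,0,-0.021,0,0,0,1],[0.022,0,0.008,0,0,0,1],[0.022,0,0.008,0,0,0,1],[0.022,0,0.008,0,0,0,1],[0.02,0,0.007,0,0,0,1],[0,0,0,0,0,0,1]]

```text
time: 19.95
eef_pos: [0.6443, 0.1398, 0.2278]
tcp_rot: [0.983, 0.061, 0.171, -0.012]
contact_force: [-0.6, 0.2, 0.6]
opening: -0.0
```

Run:
```python
from pl import *
print(inv(ctrl.get_state()['eef_pos']))
o=ori(UA,np.radians(20))
plan([(un(.06,0,.173),o,4,1),(un(.025,0,.155),o,6,1)])
```

```text
[ 0.05671498 -0.00035841  0.22776211]
t 19.95 pos [0.6443 0.1398 0.2278] ypr [   7.1  -19.8 -179.8] F [-0.6  0.2  0.6] op -0.0 q [0.05 0.08 1.84 0.04 0.87 1.48]
4 rows [[-0.0039, -0.0001, 0.0132, -0.03, 0.05, -0.03, 1], [-0.0039, -0.0001, 0.0132, -0.03, 0.05, -0.03, 1], [-0.0039, -0.0001, 0.0132, -0.03, 0.05, -0.03, 1], [-0.0039, -0.0001, 0.0131, -0.03, 0.05, -0.03, 1]]
6 rows [-0.0065, 0.0, 0.0008, 0.0, 0.0, 0.0, 1]
```

Emit:
apply_moves:
  moves:
    - [[-0.0035,0,0.013,0,0,0,1],[-0.0035,0,0.013,0,0,0,1],[-0.0035,0,0.013,0,0,0,1],[-0.0035,0,0.013,0,0,0,1],[-0.0065,0,0.001,0,0,0,1],[-0.0065,0,0.001,0,0,0,1],[-0.0065,0,0.001,0,0,0,1],[-0.0065,0,0.001,0,0,0,1],[-0.0065,0,0.001,0,0,0,1],[-0.0065,0,0.001,0,0,0,1]]

```text
time: 20.95
eef_pos: [0.6087, 0.1359, 0.1483]
tcp_rot: [0.983, 0.061, 0.17, -0.012]
contact_force: [0.5, -0.7, 0.3]
opening: -0.002
```

Run:
```python
from pl import *
print(inv(ctrl.get_state()['eef_pos']))
plan([])
im=snap('side','s7.png').astype(int)
m=((im[...,0]>120)&(im[...,1]<70)&(im[...,2]<70)).astype(np.uint8);m[:, :150]=0;m[:,320:]=0;m[:110]=0;m[260:]=0
ys,xs=np.nonzero(m);print(len(xs),xs.min(),xs.max(),ys.min(),ys.max(),[(int(x),int(y)) for x,y in zip(xs,ys)][-1], ys[xs==xs.max()])
```

```text
[0.02090416 0.00017498 0.14825778]
t 20.95 pos [0.6087 0.1359 0.1483] ypr [   7.1  -19.7 -179.8] F [ 0.5 -0.7  0.3] op -0.002 q [0.05 0.09 1.99 0.04 0.72 1.46]
115 200 222 173 187 (220, 187) [184 185]
```

Hasp is now at about 0.63 rad. Going above the roll to press it down, staying on the robot side of the catch nose.

Run:
```python
from pl import *
o=ori(UA)
plan([(un(.015,0,.195),o,4,1),(un(-.008,0,.18),o,2,1),(un(-.009,0,.155),o,3,1),(un(-.016,0,.132),o,3,1)])
```

```text
t 21.0 pos [0.6075 0.1359 0.1472] ypr [   7.1  -19.5 -179.8] F [-0.5 -0.2 -0.5] op -0.002 q [0.05 0.09 1.99 0.04 0.72 1.46]
4 rows [[0.0029, 0.0, -0.0116, -0.04, -4.88, -0.01, 1], [0.0019, 0.0001, -0.0118, -0.04, -4.88, -0.01, 1], [0.0009, 0.0001, -0.012, -0.04, -4.88, -0.01, 1], [-0.0001, 0.0001, -0.012, -0.04, -4.88, -0.01, 1]]
2 rows [-0.0115, 0.0, 0.0075, 0.0, 0.0, 0.0, 1]
3 rows [-0.0003, 0.0, 0.0083, 0.0, 0.0, 0.0, 1]
3 rows [-0.0023, 0.0, 0.0077, 0.0, 0.0, 0.0, 1]
```

Emit:
apply_moves:
  moves:
    - [[0.003,0,-0.014,0,-4.9,0,1],[0.002,0,-0.012,0,-4.9,0,1],[0.001,0,-0.012,0,-4.9,0,1],[0,0,-0.012,0,-4.9,0,1],[-0.0115,0,0.0075,0,0,0,1],[-0.0115,0,0.0075,0,0,0,1],[0,0,0,0,0,0,1]]

```text
time: 21.7
eef_pos: [0.575, 0.1319, 0.1831]
tcp_rot: [0.998, 0.062, -0.01, -0.001]
contact_force: [0.4, -0.8, 0.1]
opening: 0.002
```

Run:
```python
from pl import *
print(inv(ctrl.get_state()['eef_pos']))
o=ori(UA)
plan([(un(-.009,0,.155),o,3,1),(un(-.016,0,.132),o,3,1)])
```

```text
[-0.01301236  0.00039922  0.18313413]
t 21.7 pos [0.575  0.1319 0.1831] ypr [   7.1    1.1 -179.8] F [ 0.4 -0.8  0.1] op 0.002 q [0.05 0.16 1.82 0.   1.18 1.5 ]
3 rows [[0.0015, 0.0002, 0.0093, -0.06, 0.38, -0.01, 1], [0.0015, 0.0002, 0.0094, -0.06, 0.38, -0.01, 1], [0.0014, 0.0001, 0.0094, -0.06, 0.38, -0.01, 1]]
3 rows [-0.0023, 0.0, 0.0077, 0.0, 0.0, 0.0, 1]
```

Emit:
apply_moves:
  moves:
    - [[0.0015,0,0.0093,0,0.4,0,1],[0.0015,0,0.0093,0,0.4,0,1],[0.0015,0,0.0093,0,0.4,0,1],[-0.003,0,0.0078,0,0,0,1],[-0.003,0,0.0078,0,0,0,1],[-0.003,0,0.0078,0,0,0,1]]

```text
time: 22.3
eef_pos: [0.5696, 0.1313, 0.1274]
tcp_rot: [0.998, 0.062, 0.002, -0.002]
contact_force: [1.3, 0.4, 3.4]
opening: 0.0
```

Run:
```python
from pl import *
print(inv(ctrl.get_state()['eef_pos']))
o=ori(UA)
plan([(un(-.018,0,.112),o,4,1)])
```

```text
[-0.01847402  0.00053543  0.12744456]
t 22.3 pos [0.5696 0.1313 0.1274] ypr [   7.1   -0.2 -179.8] F [1.3 0.4 3.4] op 0.0 q [0.05 0.19 1.89 0.   1.06 1.5 ]
4 rows [0.0001, 0.0001, 0.0039, -0.04, -0.05, -0.01, 1]
```

Contact on the roll, 3.4 N. Pressing on.

Emit:
apply_moves:
  moves:
    - [[0,0,0.004,0,0,0,1],[0,0,0.004,0,0,0,1],[0,0,0.004,0,0,0,1],[0,0,0.004,0,0,0,1]]

```text
time: 22.7
eef_pos: [0.5687, 0.1313, 0.1124]
tcp_rot: [0.998, 0.062, -0.0, -0.001]
contact_force: [-12.0, -1.4, 25.1]
opening: -0.001
```

Emit:
apply_moves:
  moves:
    - [[0,0,0.004,0,0,0,1],[0,0,0.004,0,0,0,1],[0,0,0.003,0,0,0,1]]

```text
time: 23.0
eef_pos: [0.5687, 0.1313, 0.1132]
tcp_rot: [0.998, 0.063, -0.004, -0.0]
contact_force: [-7.4, -1.3, 11.3]
opening: 0.0
```

Run:
```python
from pl import *
print(inv(ctrl.get_state()['eef_pos']))
plan([])
```

```text
[-0.01938334  0.00059976  0.11317598]
t 23.0 pos [0.5687 0.1313 0.1132] ypr [   7.3    0.4 -179.9] F [-7.4 -1.3 11.3] op 0.0 q [0.05 0.22 1.89 0.   1.04 1.5 ]
```

The tip stopped hard at z=0.113 (25 N), which is the roll's top with the hasp flat. Retreating and checking.

Emit:
apply_moves:
  moves:
    - [[0,0,-0.02,0,0,0,1],[-0.005,0,-0.04,0,0,0,1],[-0.01,0,-0.04,0,0,0,1],[-0.02,0,-0.03,0,0,0,1],[-0.02,0,-0.02,0,0,0,1],[0,0,0,0,0,0,1]]

```text
time: 23.6
eef_pos: [0.5158, 0.1242, 0.269]
tcp_rot: [0.998, 0.063, -0.001, -0.001]
contact_force: [0.3, -0.5, 0.5]
opening: -0.001
```

Run:
```python
from pl import *
im=snap('side','s8.png');a=im[110:290,110:350]
cv2.imwrite('pics/v8.png',cv2.cvtColor(cv2.resize(a,(800,600),interpolation=cv2.INTER_CUBIC),cv2.COLOR_RGB2BGR))
for h in(0,.07,.2):
  e=inv(hp(h,0,0)[0]);print(h,proj('side',un(e[0],-.027,e[2])).round(1),proj('side',un(e[0],.027,e[2])).round(1))
print([proj('side',un(0,y,.1)).round(1) for y in(.119,-.119)])
s0=cv2.imread('pics/side0.png')[:,:,::-1].astype(int);d=np.abs(im.astype(int)-s0).max(2)
for n,(x,y,w,h) in dict(carton=(345,285,55,75),jar=(288,142,28,42),wrench=(370,390,100,90)).items(): print(n,(d[y:y+h,x:x+w]>40).sum())
plan([])
```

```text
0 [219.  207.1] [201.2 196.6]
0.07 [218.6 204.9] [200.7 194.4]
0.2 [218.3 200.5] [200.3 190. ]
[array([179.2, 180.5]), array([257.7, 226.4])]
carton 0
jar 0
wrench 4835
t 23.65 pos [0.516  0.1242 0.2674] ypr [   7.2    0.2 -179.9] F [ 0.7 -0.1  0. ] op -0.0 q [ 0.04 -0.06  1.89  0.    1.32  1.49]
```

View pics/v8.png

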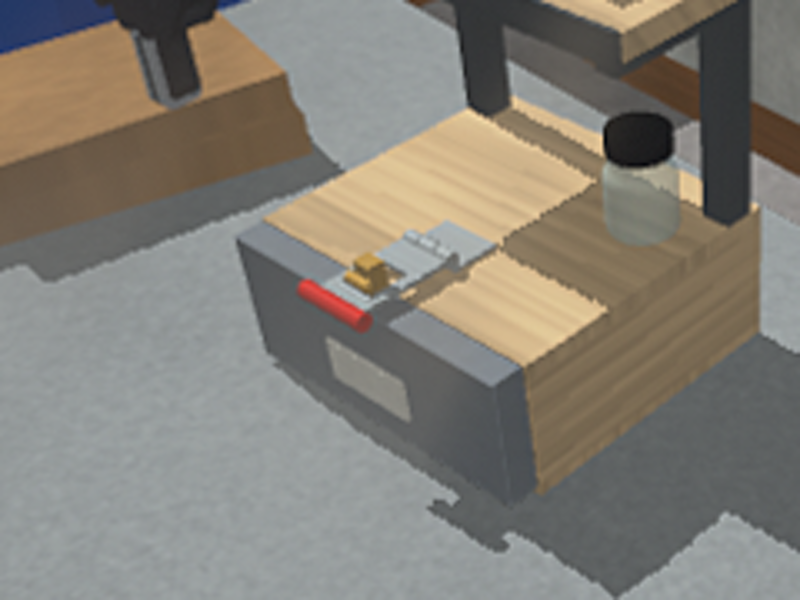

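Hasp flat through the catch: roll end at (220,207), where flat predicts (219,207). Drawer flush, jar and carton unchanged. I'll check the wrench patch, whose difference is probably the arm's shadow.

Run:
```python
from pl import *
im=snap('top','t9.png');t0=cv2.imread('pics/top0.png')[:,:,::-1]
d=np.abs(im.astype(int)-t0).max(2)
print((d[240:340,445:485]>40).sum(),(d[205:265,360:410]>40).sum())
s=cv2.cvtColor(cv2.imread('pics/s8.png'),6);s0=cv2.cvtColor(cv2.imread('pics/side0.png'),6)
r=cv2.matchTemplate(s[370:480,350:490],s0[392:430,430:470],cv2.TM_CCOEFF_NORMED);print(cv2.minMaxLoc(r))
dd=np.abs(s.astype(int)-s0)[390:480,370:470]; print(s[390:480,370:470].mean(),s0[390:480,370:470].mean())
```

```text
283 0
(-0.40699252486228943, 0.9610236883163452, (32, 54), (80, 22))
116.55244444444445 148.80922222222222
```

The wrench template matches at exactly its original pixel, so only a shadow changed there. Handing in.

```bash
python3 -c "
from plant import ctrl
print(ctrl.sign_off())"
```

```text
the job is handed in; nothing more can be done
None
```

The job is handed in at about 24 s of the 67 s allowed; no verdict is reported. The pack was set upright on the drawer floor and released, the drawer was pushed home, and the hasp was pressed down over the catch.

**Checks that agreed:**
- **Pack:** it stood upright and alone on the drawer floor before the push. It can't be seen now that the drawer is shut, so its final pose is not confirmed.
- **Drawer:** it stopped hard at about 11 N, and its front corners sit within about 3 px of where a shut drawer should be.
- **Hasp:** the roll end is at (220,207), against (219,207) predicted for flat, with the catch through the window. The press stopped hard at 25 N, at the height of the roll's top when flat.
- **Jar and carton:** no pixel change.
- **Robot:** clear of everything, with contact force near zero.

**What went wrong or disagreed:**
- **Tilt limit:** the 55° tilt I first planned for the hasp ran joint 5 to its limit, so I used 38°.
- **Lost grip:** the pinch slipped off the roll at about 1.1 rad, past vertical. I pushed the hasp to about 0.6 rad and pressed it down from above with shut fingers.
- **Wrench:** the plain image difference there was large (4,835 pixels). The patch is darker, and a template match finds the wrench at exactly its original pixel, so I put it down to the arm's shadow.

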